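# Load the tumbling barrel and hold its bayonet lid home

## Task

Carry the tray of turned blanks by its cross bar, tip all five blanks into the open mouth of the blue tumbling barrel, and set the tray back down upright on the bench. Then fit the barrel's bayonet lid: lower its lugs through the two gaps of the collar, push it down against the sprung seal until it is fully home, and turn it a quarter turn clockwise to its stop. Finish while still holding the lid by its red bar, pressed fully down and at the stop, because I am going to put the locking pin in; leave everything else on the bench as it lies.

Things in the scene. Friction and masses are not known exactly. Their poses are not given: they have to be found in the camera images.
- barrel_mouth (a point): Centre of the mouth of the fixed barrel, level with the top of its steel collar, 140 mm above the bench; z up. Blue eight-sided drum, 163 mm across, on a 200 mm square cradle plate; round steel neck on top, outer diameter 136 mm. The opening between the collar's two inward lips (6 mm thick) is 104 mm in diameter. Inside, the drum is 147 mm wide and 122 mm deep.
- barrel_gap (a point): One of the two gaps in the collar's lips, at +x of barrel_mouth, 58 mm out, level with the collar top; the other is opposite, at -x. Each is 33 degrees wide and opens to 62 mm out from the axis; a lug goes down only there. Under the lips the lugs turn 90 degrees clockwise (from above) to solid stops; the other way they are blocked within 10 degrees.
- barrel_ear (a point): Top of the yellow pin ear outside the neck beside the gap at +x of barrel_mouth (another at -x): 18 mm square, 89 mm out from the axis, 2 mm lower than the collar top. The lid's yellow tabs lie over the ears when it is at its stop.
- seal (a joint): How far the black sprung seal ring round the neck (outer diameter 153 mm) is pressed down, in m. At 0 its top stands 8 mm above the collar top. It takes 6 N to start it and 14 N to press it 8 mm, level with the collar; the lid's weight alone does not move it.
- lid_grip (a point): Centre of the red grip bar of the bayonet lid (loose, 0.45 kg, right way up on the bench, this point 50.5 mm up at the start; z up). The bar runs along x: 104 mm long, 18 mm thick, 50 mm high, on a metal flange 152 mm in diameter and 8 mm thick (its top 25 mm below this point, its underside 33 mm). The lid works the same turned half round.
- lid_lug (a point): Underside of the lug under the +x end of the bar, 50.5 mm below lid_grip (another under the -x end). The lugs stand out of the foot of the hub to 59 mm from the axis, 19 mm wide, 7 mm high, greased. The hub under the flange is 99 mm in diameter, tapering to 89 mm at its foot. Yellow pin tabs at +y and -y of the flange reach 91 mm out.
- lid: The lid, origin 50.5 mm below lid_grip, same axes. Lugs in the gaps, it first rests on the seal with lid_grip 41 mm above barrel_mouth, lugs still between the lips; the lugs pass under the lips below 37 mm; fully home, flange on collar, it is 33 mm. Turned and let go, the seal lifts it 4 mm until the lugs catch. At the stop the bar lies along y of barrel_mouth.
- tray_grip (a point): Centre of the black cross bar of the aluminium tipping tray (loose, 0.42 kg; this point 90 mm above the bench as it stands; z up). The bar runs along y: 92 mm long, 16 mm thick along x, 24 mm high, on two uprights at the sides, over the tray's middle. The tray is 84 mm wide, floor 4 mm thick, walls 34 mm high, back wall 85 mm behind (-x).
- tray_lip (a point): Middle of the edge of the tray's open pouring lip, 110 mm ahead (+x) of the bar and 71 mm lower than the bar's centre; same axes as tray_grip. The lip slopes up 15 degrees from 60 mm ahead of the bar and is 76 mm wide inside. Blanks begin to slide on the tray at about 20 degrees.
- tray: The tray, origin in the middle of its underside, 90 mm below tray_grip, same axes.
- blank0_mid (a point): Centre of a stepped aluminium turned blank (loose, about 45 g, oily): a disc 30 mm in diameter and 14 mm high with a stub 20 mm in diameter on it, 29 mm high in all. Standing in the tray at the start.
- blank1_mid (a point): Centre of a stepped brass turned blank (loose, about 45 g, oily): a disc 30 mm in diameter and 14 mm high with a stub 20 mm in diameter on it, 29 mm high in all. Standing in the tray at the start.
- blank2_mid (a point): Centre of a stepped aluminium turned blank (loose, about 45 g, oily): a disc 30 mm in diameter and 14 mm high with a stub 20 mm in diameter on it, 29 mm high in all. Standing in the tray at the start.
- blank3_mid (a point): Centre of a stepped brass turned blank (loose, about 45 g, oily): a disc 30 mm in diameter and 14 mm high with a stub 20 mm in diameter on it, 29 mm high in all. Standing in the tray at the start.
- blank4_mid (a point): Centre of a stepped aluminium turned blank (loose, about 45 g, oily): a disc 30 mm in diameter and 14 mm high with a stub 20 mm in diameter on it, 29 mm high in all. Standing in the tray at the start.
- pin: Steel locking pin 55 mm long, 8 mm thick, with an orange cross handle, lying on the bench. Leave it. Origin at its underside.
- brush: Hand brush lying on the bench. Leave it. Origin at its underside.
- spanner: Steel spanner, 180 mm, lying on the bench. Leave it. Origin at its underside.
- oiler: White oil bottle with red cap, 54 mm in diameter, 135 mm high, standing. Leave it. Origin under its base.
- media: Clear jar with a steel lid, 80 mm in diameter, 90 mm high, standing. Leave it. Origin under its base.
- gauge: Steel plug gauge, 48 mm in diameter, 55 mm high, standing. Leave it. Origin under its base.

How it is judged:
By the outcome, as a careful person would: the job done as asked, in the order asked, and still so for the second after the job is handed in, while the arm keeps its last pose, push and grip.
It also fails if it takes over 72 s, if anything falls off the work surface, if the arm or the gripper's body presses on something with over 40 N, if the wrist force passes 120 N, or if a joint passes its speed limit or range.

## Robot

A 7-joint arm with a two-finger parallel gripper is mounted at the origin on the work surface. World frame = base frame: x ahead of the robot, y to its left, z up, the work surface at z = 0. Lengths are in mm, angles in rad, forces in N, time in s.
With the tool pointing down it reaches from about 400 to 875 mm from the base axis. Payload 19.3 kg.
Tool frame: the origin (TCP) lies midway between the tips of the shut fingers; the grasp point (between the pads) lies 19 mm behind it; z points along the fingers, y is the direction in which the jaws open and shut (so a half turn about z gives the same grasp; the last joint's range is limited). The gripper opens to 85 mm and grips with 20 to 120 N. Pads are 22 mm wide; open, the fingers measure 114 mm over their backs; the gripper's body (76 mm by 85 mm) begins 54 mm behind the grasp point. The pads swing forward as they close: fully open they stand 13 mm farther back than shut.
Start: joints at [-1.176, 0.521, -0.036, 1.599, 0.021, 1.021, -0.113], TCP at [280.169, 558.677, 231.291] pointing down, gripper open.
Joint ranges: [-2.91, 2.91], [-0.3, 2.13], [-1.5, 1.42], [0.17, 2.43], [-1.26, 4.41], [0.16, 1.93], [-2.52, 2.52]. Speed limits (rad/s): [1.89, 1.89, 2.39, 2.39, 3.01, 3.01, 3.01].

## Interface

Orientations are given as a rotation vector (axis times angle).
In Python, from rig import get_state, eyes, robot, regions_of gives the robot as it stands.
- The arm moves only by the tool step_arm, never from a script. Its argument "plan" is a list of rows, each a list of 5 numbers: the finger opening in m, from 0 to 0.0854, then the shift along the world's x, y, z in m, then the turn about the world's z in degrees. In form: [[hand, x, y, z, turn], ...]. A call has 1 to 8 rows; each row is the pose to reach, as a shift and turn from the pose commanded when the call began; what a row does not reach only later rows make up. A row lasts 1/8 s, in which the tool goes at most 62.5 mm and 10.7 degrees, less where a joint would pass 70% of its speed; a pose out of reach is approached as far as the arm can. A call with a gripper value outside its range is refused whole. The fingers move at their own pace and stop on an object; "squeeze" is the grip in N (left out, the last holds). Time passes only in rows, so rows that repeat a pose let the fingers close. It gives the time, the measured TCP pose, the force and the opening at its end, in the units of the state.
- get_state(): the state, without advancing time (a new reading comes with each control period).
- eyes.grab_frame(name): name is "scene" or "top" or "wrist"; returns a dict with "image" (420x560x3 uint8, red, green, blue), "K" (3x3 intrinsics, pixels), "world_from_camera" (4x4, takes a point from camera to world coordinates). Camera axes: x right, y up, looking along -z (the intrinsics and any distortion apply to the point x, -y, -z); pixel columns grow to the right and rows downward; lengths in mm; the calibration is good to about 2 mm. A picture is of the moment at which its call begins. There is no depth.
- robot.hand_in(): hands the job in, once; it reports no verdict.
Trained networks look in the newest picture that a camera, given by its name, has taken for a name from the list of things; names that differ only in an ending like _2 or _b are one class to them, and where a whole thing is asked for, a point or a joint stands for the part that bears it (a point fixed in the world has none). Each returns a list of dicts, best first, with "score" (0 to 1); they miss things now and then, are a little off and sometimes report something else, mostly with a low value. They report only what shows in the picture. A call takes as long as a camera call.
- regions_of(camera, name): "mask" (420x560 bool, what is visible of it) and "position" ([column, row] in pixels, amid what is visible of it).
The state is a dict: "clock": time; "joint_positions": joint angles; "joint_vel": joint speeds; "effort": joint torques, N m; "ee_pos": TCP position; "eef_rot": TCP orientation; "contact_force": force on the tool from outside, world axes, zero at the start; "moment": the same for the moment, N m; "finger_gap": finger opening in mm.
Only numpy, scipy, OpenCV 4.12 (cv2) and the standard library are available. Lean on these libraries where they do the work, as an engineer would, in place of code of your own. Each camera call takes 0.05 s, during which the arm holds its last target.

## Working session

There is one attempt and no reset: what is moved stays moved. The work goes in short steps, Python scripts to look and compute and a tool call to move; the robot and the scene stay as the last step left them, time stands still between calls to the robot, and variables do not carry over. Pictures are saved under pics/ and viewed, and the job is handed in when it is done.

Besides the shell and the picture viewer there is one more tool, called after ">>>" by a JSON object that holds its "op" and its "data", one argument or row to a line. step_arm: Moves the arm, as the interface text tells. Its arguments: {"type":"object","properties":{"plan":{"type":"array","items":{"type":"array","items":{"type":"number"}}},"squeeze":{"type":"number"}},"required":["plan"]}

```bash
ls -la; mkdir -p pics
cat > h.py <<'E'
import numpy as np,cv2
from rig import get_state, eyes, robot, regions_of
def save(f,n): cv2.imwrite('pics/'+n+'.png',f['image'][:,:,::-1])
def ray(f,px):
    K=f['K'];T=f['world_from_camera']
    d=np.linalg.inv(K)@np.array([px[0],px[1],1.]); d=np.array([d[0],-d[1],-d[2]])
    return T[:3,3],T[:3,:3]@d
def atz(f,px,z):
    o,d=ray(f,px); return o+d*(z-o[2])/d[2]
def proj(f,p):
    T=f['world_from_camera'];q=T[:3,:3].T@(np.array(p)-T[:3,3]); u=f['K']@np.array([q[0],-q[1],-q[2]]); return u[:2]/u[2]
E
python3 - <<'E'
from h import *
s=get_state();print(s)
import rig;print(dir(rig),dir(robot),dir(eyes))
for c in ['scene','top','wrist']:
    f=eyes.grab_frame(c);save(f,c+'0');print(c,f['K'],f['world_from_camera'],f.keys())
E
```

```text
total 12
drwxr-xr-x  3 agent agent 4096 Dec  6 21:23 .
drwxr-xr-x 23 root  root  4096 Dec  6 21:23 ..
drwxr-xr-x  2 agent agent 4096 Dec  6 21:23 pics
{'clock': 0.0, 'joint_positions': array([-1.17618957,  0.52198832, -0.03632289,  1.59998294,  0.02125346,
        1.02112152, -0.11276428]), 'joint_vel': array([-0.00186229,  0.00015337,  0.00070998,  0.00127691,  0.00037787,
        0.00012312,  0.00018976]), 'effort': array([ 4.63578290e-04, -9.27118993e+01,  1.97959498e+00, -3.69925261e+01,
        1.77575106e-02,  8.25520634e-03,  2.95194525e-05]), 'ee_pos': array([280.05685703, 558.37329979, 230.75079208]), 'eef_rot': array([-7.23456385e-01, -3.05702313e+00,  1.73813777e-03]), 'contact_force': array([-0.33717379,  0.06909414,  0.2825727 ]), 'moment': array([0.03244575, 0.01674897, 0.06497976]), 'finger_gap': 85.49112369358339}
['__builtins__', '__cached__', '__doc__', '__file__', '__loader__', '__name__', '__package__', '__spec__', 'eyes', 'get_state', 'regions_of', 'robot'] ['PlanningError', '__class__', '__delattr__', '__dict__', '__dir__', '__doc__', '__eq__', '__format__', '__
[... 1301 characters left out ...]
2]
 [-9.99946436e-01  1.03393528e-02 -4.72839833e-04 -7.22890504e+01]
 [ 1.86451307e-03  2.24882625e-01  9.74384077e-01  1.28424782e+03]
 [ 0.00000000e+00  0.00000000e+00  0.00000000e+00  1.00000000e+00]] dict_keys(['image', 'K', 'world_from_camera'])
wrist [[312.59766588   0.         279.59488744]
 [  0.         312.59766588 207.96243382]
 [  0.           0.           1.        ]] [[ 4.48719562e-01 -8.56375446e-01 -2.55483561e-01  2.15202944e+02]
 [ 8.93672621e-01  4.30004565e-01  1.28239313e-01  5.91140220e+02]
 [ 3.80990237e-05 -2.85862152e-01  9.58270749e-01  3.71865575e+02]
 [ 0.00000000e+00  0.00000000e+00  0.00000000e+00  1.00000000e+00]] dict_keys(['image', 'K', 'world_from_camera'])
```

View pics/scene0.png

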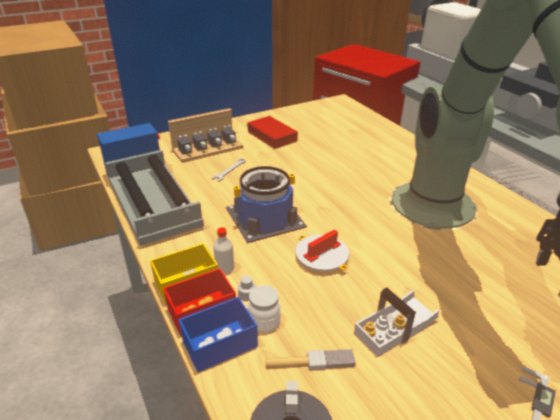

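View pics/top0.png

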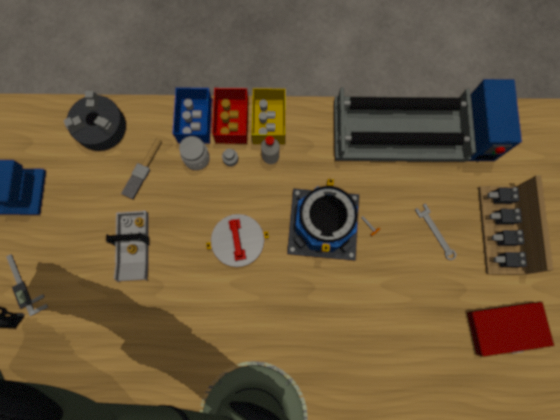

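View pics/wrist0.png

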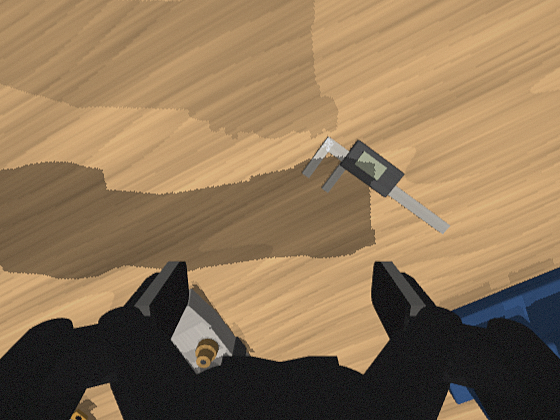

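Run:
```python
from h import *
import warnings
for c in ['top','scene']:
    f=eyes.grab_frame(c)
    for n,z in [('tray_grip',90),('tray',0),('tray_lip',19),('lid_grip',50),('lid',20),('barrel_mouth',140),('barrel_ear',138),('barrel_gap',140),('seal',145),('pin',5),('oiler',60),('media',45),('gauge',27),('blank0_mid',20),('blank1_mid',20)]:
        try:
            for r in regions_of(c,n)[:3]:
                p=r['position'];m=r['mask'];print(c,n,round(r['score'],2),np.round(p,1),m.sum(),np.round(atz(f,p,z)[:2],1))
        except Exception as e: print(c,n,repr(e))
print(get_state()['clock'])
img=eyes.grab_frame('top')['image']
a=img[180:300,80:370];a=cv2.resize(a,None,fx=2.7,fy=2.7,interpolation=cv2.INTER_CUBIC);cv2.imwrite('pics/topz.png',a[:,:,::-1])
img=eyes.grab_frame('scene')['image']
a=img[150:370,220:450];a=cv2.resize(a,None,fx=2.7,fy=2.7,interpolation=cv2.INTER_CUBIC);cv2.imwrite('pics/scenez.png',a[:,:,::-1])
```

```text
top tray_grip 0.87 [128.1 241.2] 2083 [457.8 343.4]
top tray_grip 0.23 [137.9 223.7] 82 [506.5 320.8]
top tray 0.95 [129.9 243.9] 2048 [463.9 368.7]
top tray_lip 0.72 [131.6 245.2] 2126 [457.4 357. ]
top lid 0.65 [238.3 242.5] 2251 [468.2  51. ]
top lid 0.59 [376.7 235.2] 36 [ 493.7 -347.6]
top barrel_mouth 0.79 [325. 221.] 4785 [ 509.1 -186.9]
top barrel_ear 0.78 [324.2 221.8] 4737 [ 507.4 -185. ]
top barrel_ear 0.27 [373.8 231. ] 80 [ 484.1 -314.7]
top barrel_gap 0.66 [353.8 214.9] 570 [ 526.4 -263.1]
top barrel_gap 0.6 [322.6 227.7] 4722 [ 491.1 -180.4]
top seal 0.72 [343.7 235.2] 464 [ 470.9 -234.6]
top pin 0.45 [370.2 227.6] 110 [ 518.7 -332.7]
top oiler 0.75 [269.6 152.5] 439 [727.9 -35.7]
top oiler 0.35 [131.2 250.1] 111 [437.7 343. ]
top media 0.69 [194.5 153.1] 806 [729.2 186.3]
top gauge 0.82 [231.6 158.2] 263 [720.9  78.4]
top blank0_mid 0.47 [129.1 221.1] 94 [527.6 370. ]
top blank1_mid 0.57 [130.4 247.4] 79 [450.8 359.6]
scene tray_grip 0.8 [394.5 318.3] 2407 [508.2 391.7]
scene tray_grip 0.41 [391. 332.] 144 [540.4 418.5]
scene tray 0.63 [391.8 317.5] 2456 [447.9 329.8]
[... 252 characters left out ...]
 [540.4 437.4]
scene barrel_mouth 0.17 [227.8 252.7] 726 [766.4  63.9]
scene barrel_ear 0.55 [265.1 205.1] 4120 [590.6 -78.1]
scene barrel_gap 0.71 [265. 204.] 4103 [589.7 -80.5]
scene barrel_gap 0.68 [382.9 322.4] 151 [572.6 420.4]
scene barrel_gap 0.15 [247.  284.9] 304 [773.2 187.2]
scene seal 0.84 [268.7 192.5] 396 [ 556.6 -121.2]
scene oiler 0.62 [320.9 253.5] 1686 [512.1  97.6]
scene oiler 0.59 [224.3 252.6] 712 [741.  -29.6]
scene media 0.58 [265.7 306.1] 1305 [725.5 184.7]
scene gauge 0.69 [246.3 284.9] 288 [728.3  79.7]
scene blank0_mid 0.41 [378.9 338.9] 91 [530.9 379.5]
scene blank1_mid 0.69 [319.7 358.9] 1250 [681.9 361.1]
scene blank1_mid 0.5 [400.7 318.7] 146 [445.6 355.8]
1.75
```

View pics/topz.png

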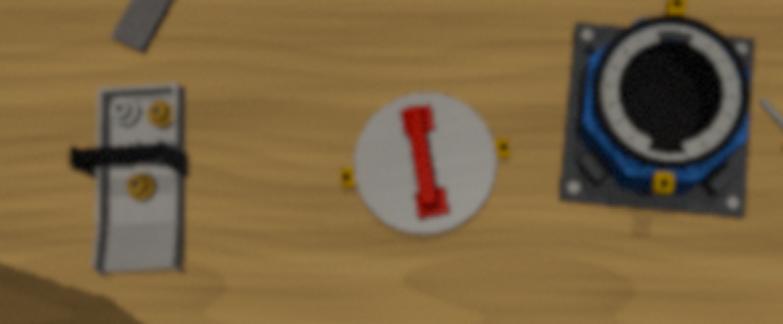

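View pics/scenez.png

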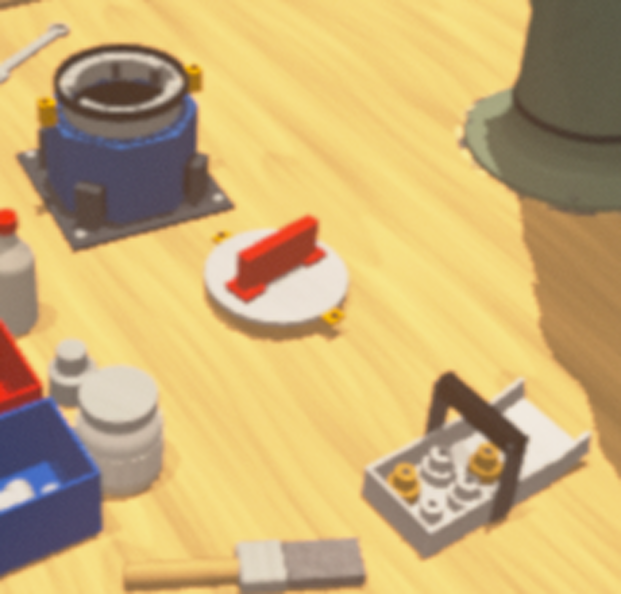

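Run:
```python
from h import *
f=eyes.grab_frame('top')
def z2(p): return (p[0]/2.7+80-.3,p[1]/2.7+180-.3)
for n,p,z in [('barL',(72,158),98),('barR',(187,158),98),('tray bl',(98,272),17),('tray br',(183,270),17),('tl',(98,90),34),('tr',(183,86),34),('lidtop',(418,107),75),('lidbot',(433,216),75),('tabL',(347,177),22),('tabR',(503,149),22),('earT',(677,7),138),('earB',(664,183),138),('mouthc',(671,95),140)]:
    print(n,atz(f,z2(p),z)[:2].round(1))
```

```text
barL [464.1 399.9]
barR [465.3 285. ]
tray bl [357.  393.1]
tray br [359.9 304.4]
tl [548.1 404.9]
tr [553.4 314.5]
lidtop [524.6  58.2]
lidbot [412.5  39.3]
tabL [459.1 136.7]
tabR [490.9 -28.3]
earT [ 615.9 -203. ]
earB [ 439.3 -187.9]
mouthc [ 525.7 -195.6]
```

>>> {"op": "step_arm", "data": {
  "plan": [
    [0.085,0.03,-0.03,0.02,-8],
    [0.085,0.06,-0.07,0.04,-16],
    [0.085,0.09,-0.11,0.04,-25],
    [0.085,0.12,-0.14,0.04,-34],
    [0.085,0.15,-0.18,0.04,-44],
    [0.085,0.175,-0.208,0.04,-54],
    [0.085,0.175,-0.208,0.04,-61],
    [0.085,0.175,-0.208,0.04,-61]
  ]
}}

```text
clock: 2.9
ee_pos: [455.1, 350.7, 271.3]
eef_rot: [-2.174, -2.267, 0.0]
contact_force: [-0.2, 1.6, -0.3]
finger_gap: 85.3
```

```bash
cat > look.py <<'E'
from h import *
import sys
f=eyes.grab_frame(sys.argv[1]);save(f,sys.argv[2])
s=get_state();print(s['clock'],s['ee_pos'].round(1),s['eef_rot'].round(3),s['contact_force'].round(2),s['moment'].round(2),s['finger_gap'].round(1),s['joint_positions'].round(3))
import pickle;pickle.dump(f,open('pics/'+sys.argv[2]+'.pkl','wb'))
E
python3 look.py wrist w1
```

```text
Traceback (most recent call last):
  File "look.py", line 4, in <module>
    s=get_state();print(s['clock'],s['ee_pos'].round(1),s['eef_rot'].round(3),s['contact_force'].round(2),s['moment'].round(2),s['finger_gap'].round(1),s['joint_positions'].round(3))
                                                                                                                               ^^^^^^^^^^^^^^^^^^^^^
AttributeError: 'float' object has no attribute 'round'
```

View pics/w1.png

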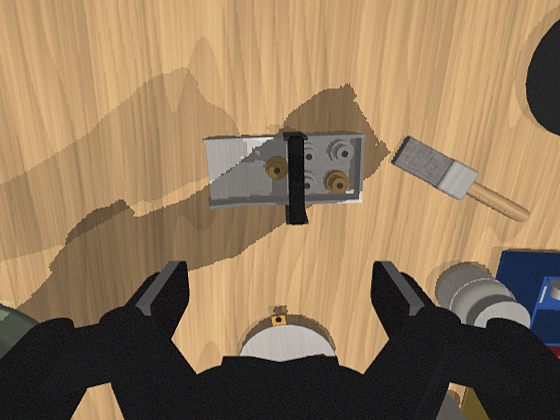

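```bash
sed -i "s/s\['finger_gap'\].round(1)/round(s['finger_gap'],1)/" look.py
python3 look.py wrist w2
python3 - <<'E'
import pickle
from h import *
f=pickle.load(open('pics/w2.pkl','rb'))
for c in [(205,138),(209,207),(363,133),(363,204),(287,133),(304,133),(287,222),(307,222)]:
    print(c,atz(f,c,102)[:2].round(1),atz(f,c,34)[:2].round(1),atz(f,c,0)[:2].round(1))
for p in [(455,350,20)]: print(proj(f,p))
a=f['image'][120:240,190:380];a=cv2.resize(a,None,fx=4,fy=4,interpolation=cv2.INTER_CUBIC);cv2.imwrite('pics/w2z.png',a[:,:,::-1])
E
```

```text
3.0 [454.8 351.2 271.3] [-2.17  -2.271  0.   ] [-0.17 -0.22  0.17] [ 0.01  0.05 -0.02] 84.8 [-0.953  0.411  0.265  1.701 -0.121  1.046 -0.602]
(205, 138) [380.5 399.2] [364.9 393.8] [357.  391.1]
(209, 207) [383.  329.4] [367.9 308.7] [360.3 298.4]
(363, 133) [533.2 410.7] [551.  407.8] [560.  406.4]
(363, 204) [541.8 339.6] [561.5 321.2] [571.4 312. ]
(287, 133) [459.8 407.4] [461.5 403.8] [462.4 402.1]
(304, 133) [476.2 408.1] [481.6 404.7] [484.2 403. ]
(287, 222) [464.4 316.5] [467.2 293.1] [468.6 281.3]
(307, 222) [485.4 317.5] [492.8 294.2] [496.4 282.6]
[279.4449263  175.64193213]
```

View pics/w2z.png

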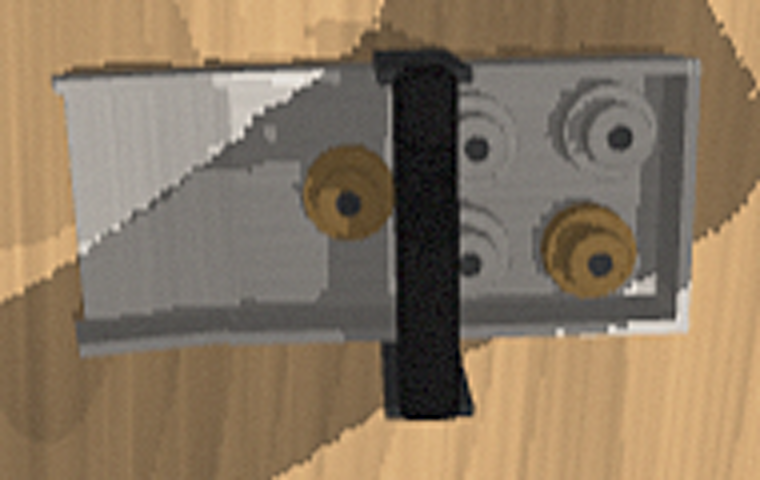

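>>> {"op": "step_arm", "data": {
  "plan": [
    [0.085,0.017,0.009,-0.05,1.6],
    [0.085,0.0177,0.009,-0.11,1.6],
    [0.085,0.0177,0.009,-0.16,1.6],
    [0.06,0.0177,0.009,-0.201,1.6],
    [0.03,0.0177,0.009,-0.201,1.6],
    [0.0,0.0177,0.009,-0.201,1.6],
    [0.0,0.0177,0.009,-0.201,1.6],
    [0.0,0.0177,0.009,-0.201,1.6]
  ],
  "squeeze": 40
}}

```text
clock: 4.0
ee_pos: [473.6, 360.5, 72.3]
eef_rot: [-2.143, -2.297, -0.005]
contact_force: [-1.8, -0.2, 9.6]
finger_gap: 15.3
```

```bash
python3 look.py wrist w3
```

```text
4.05 [473.6 360.5  72.3] [-2.143 -2.298 -0.004] [-2.12  0.36  8.18] [-0.08  0.39  0.1 ] 15.6 [-0.88   0.692  0.189  1.808 -0.199  0.657 -0.506]
```

View pics/w3.png

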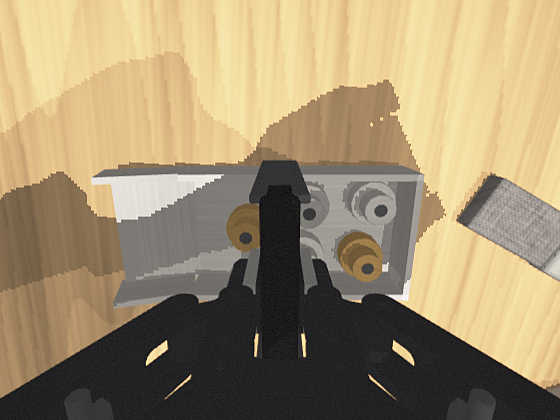

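Run:
```python
from h import *
f=eyes.grab_frame('scene');g=eyes.grab_frame('top')
a=f['image'][140:250,210:320];a=cv2.resize(a,None,fx=5,fy=5,interpolation=cv2.INTER_CUBIC);cv2.imwrite('pics/sb.png',a[:,:,::-1])
a=g['image'][165:275,270:390];a=cv2.resize(a,None,fx=5,fy=5,interpolation=cv2.INTER_CUBIC);cv2.imwrite('pics/tb.png',a[:,:,::-1])
for p in [(237.4,190.7),(291.9,178.9)]: print(atz(f,p,138))
```

```text
[ 628.28408711 -182.67134749  138.        ]
[ 453.83738844 -164.79959641  138.        ]
```

View pics/sb.png

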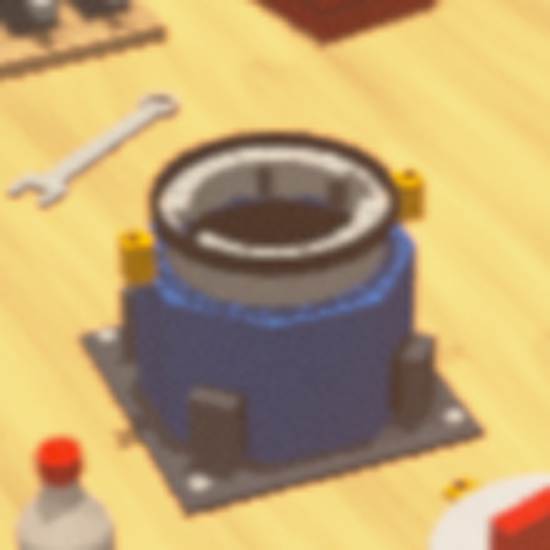

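View pics/tb.png

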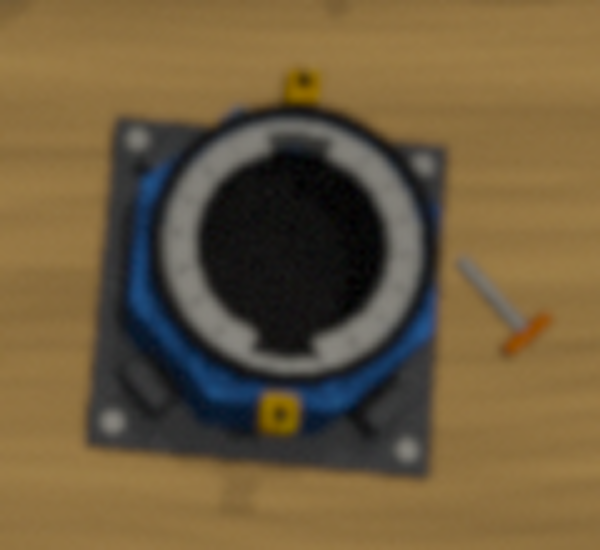

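Run:
```python
from h import *
f=eyes.grab_frame('scene');g=eyes.grab_frame('top')
for p in [(237.4,187.6),(291.4,175.6)]: print('scene ear',atz(f,p,138))
for p in [(330.4,181.6),(326,247.4)]: print('top ear',atz(g,p,138))
C=np.array([527,-195]);a=np.deg2rad(-5);u=np.array([np.cos(a),np.sin(a)]);v=np.array([-u[1],u[0]])
for z in (100,105,110,115,120,130):
    p=C+81.5*v; q=C+68*v
    print(z,((proj(f,[*p,z])-[210,140])*5).round(),((proj(f,[*q,z])-[210,140])*5).round())
print('mouth',((proj(f,[*C,140])-[210,140])*5).round(),((proj(g,[*C,140])-[270,165])*5).round())
```

```text
scene ear [ 621.24369473 -198.1041131   138.        ]
scene ear [ 445.47919954 -182.44047374  138.        ]
top ear [ 617.86819132 -202.90860472  138.        ]
top ear [ 439.50267922 -188.85416147  138.        ]
100 [333. 323.] [325. 311.]
105 [334. 316.] [325. 304.]
110 [334. 309.] [325. 297.]
115 [334. 302.] [325. 290.]
120 [334. 294.] [325. 283.]
130 [334. 280.] [325. 269.]
mouth [280. 198.] [290. 247.]
```

>>> {"op": "step_arm", "data": {
  "plan": [
    [0.0,0,0,0.01,0],
    [0.0,0,0,0.03,0],
    [0.0,0,0,0.055,0],
    [0.0,0,0,0.08,0],
    [0.0,0,-0.005,0.1,2],
    [0.0,0,-0.02,0.11,7],
    [0.0,0.005,-0.04,0.115,14],
    [0.0,0.01,-0.065,0.115,22]
  ],
  "squeeze": 50
}}

```text
clock: 5.25
ee_pos: [482.9, 294.0, 186.2]
eef_rot: [1.657, 2.669, 0.001]
contact_force: [0.5, -0.1, -6.4]
finger_gap: 15.4
```

```bash
python3 look.py scene s1
```

```text
5.3 [483.9 289.7 186.1] [ 1.650e+00  2.671e+00 -2.000e-03] [ 2.5  -5.46 -6.29] [-0.38  0.04 -0.03] 15.1 [-0.748  0.483  0.141  1.815 -0.085  0.85  -0.103]
```

View pics/s1.png

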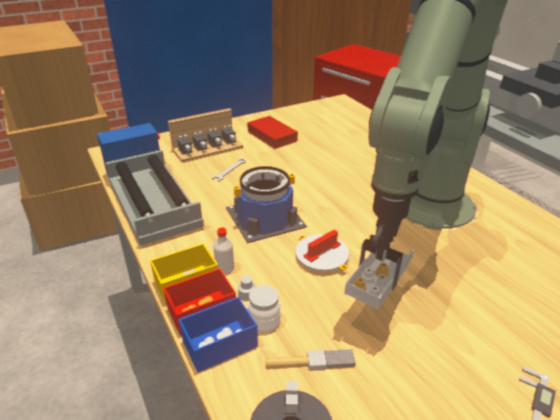

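>>> {"op": "step_arm", "data": {
  "plan": [
    [0.0,0.005,-0.03,0,8],
    [0.0,0.01,-0.065,0,16],
    [0.0,0.02,-0.105,0,25],
    [0.0,0.03,-0.15,0,34],
    [0.0,0.04,-0.195,0,43],
    [0.0,0.05,-0.235,0,51],
    [0.0,0.06,-0.262,0,57],
    [0.0,0.065,-0.275,0,59]
  ]
}}

```text
clock: 6.3
ee_pos: [548.0, 17.1, 185.8]
eef_rot: [0.137, 3.138, -0.001]
contact_force: [0.5, 0.7, -6.2]
finger_gap: 15.3
```

>>> {"op": "step_arm", "data": {
  "plan": [
    [0.0,0,-0.002,-0.01,0.2],
    [0.0,0,-0.002,-0.024,0.2],
    [0.0,0,-0.002,-0.029,0.2],
    [0.0,0,-0.002,-0.029,0.2]
  ]
}}

```text
clock: 6.8
ee_pos: [547.5, 18.3, 155.7]
eef_rot: [-0.131, -3.138, 0.0]
contact_force: [-0.3, 0.5, -6.6]
finger_gap: 14.9
```

```bash
python3 look.py scene s2; python3 look.py top t2;python3 look.py wrist w4
python3 - <<'E'
import cv2
a=cv2.imread('pics/s2.png')[130:330,200:440];cv2.imwrite('pics/s2z.png',cv2.resize(a,None,fx=3.2,fy=2.95,interpolation=2))
a=cv2.imread('pics/t2.png')[150:310,180:390];cv2.imwrite('pics/t2z.png',cv2.resize(a,None,fx=3.5,fy=3.5,interpolation=2))
E
```

```text
6.85 [547.8  18.2 156.2] [-0.132 -3.138  0.   ] [ 0.57  0.27 -6.93] [-0.   -0.03  0.04] 15.5 [-0.088  0.496 -0.073  1.873  0.049  0.775  1.3  ]
6.9 [547.9  18.1 156.4] [0.132 3.139 0.   ] [-0.02  0.13 -5.97] [0.02 0.03 0.01] 15.2 [-0.087  0.496 -0.073  1.873  0.049  0.775  1.3  ]
6.95 [548.   18.  156.6] [0.132 3.138 0.   ] [ 0.56  0.01 -5.66] [-0.09  0.03  0.07] 15.4 [-0.087  0.496 -0.073  1.873  0.049  0.775  1.3  ]
```

View pics/s2z.png

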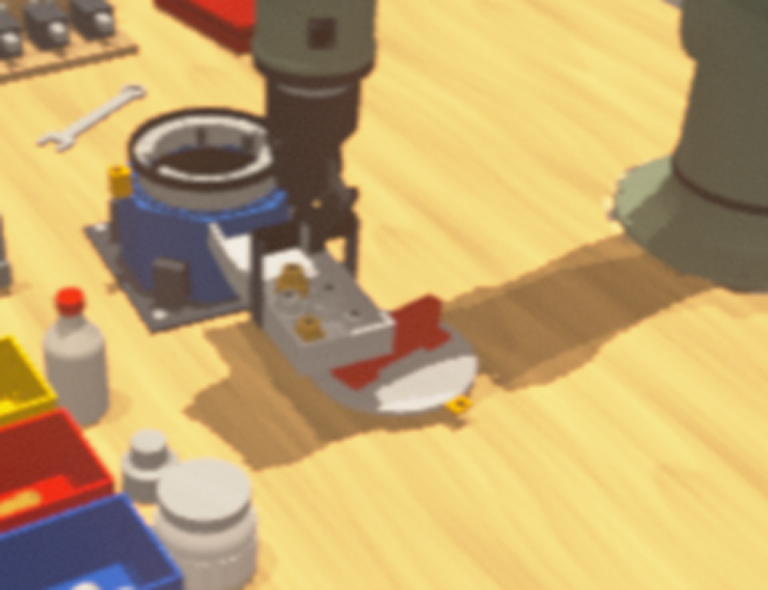

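View pics/t2z.png

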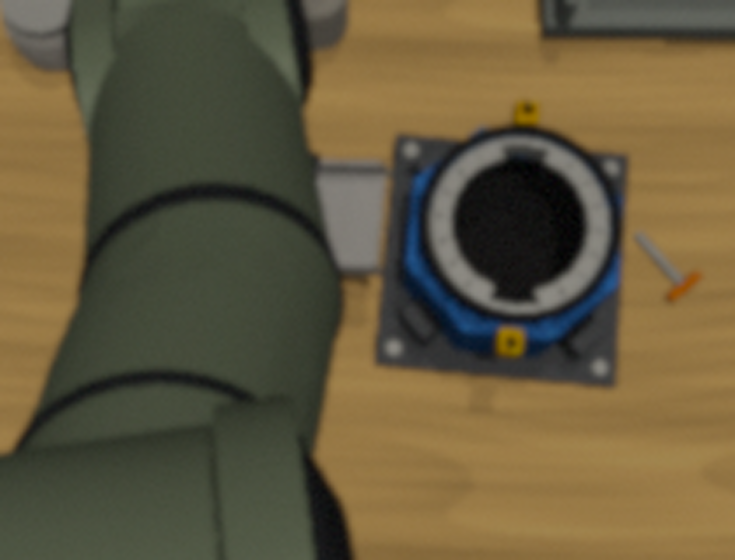

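View pics/w4.png

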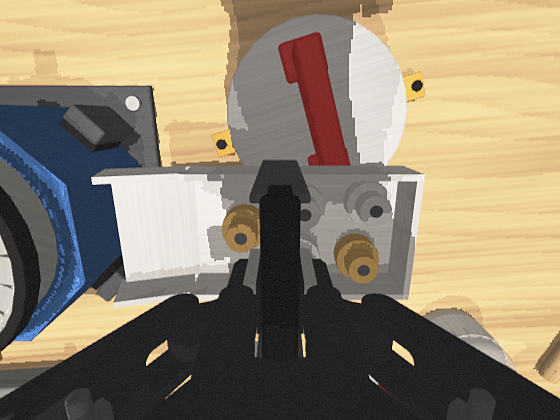

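>>> {"op": "step_arm", "data": {
  "plan": [
    [0.0,-0.0005,-0.008,0,0],
    [0.0,-0.001,-0.016,0,0],
    [0.0,-0.002,-0.022,0.004,0],
    [0.0,-0.002,-0.027,0.009,0],
    [0.0,-0.003,-0.032,0.014,0],
    [0.0,-0.003,-0.036,0.019,0],
    [0.0,-0.003,-0.036,0.019,0]
  ],
  "squeeze": 20
}}

```text
clock: 7.82
ee_pos: [545.3, -15.4, 175.9]
eef_rot: [0.13, 3.138, 0.007]
contact_force: [2.0, 19.0, -10.1]
finger_gap: 15.5
```

```bash
cat > sc.sh <<'E'
python3 look.py scene $1
python3 - <<'E'
import cv2
a=cv2.imread('pics/$1.png')[130:330,200:440];cv2.imwrite('pics/$1z.png',cv2.resize(a,None,fx=3.2,fy=2.95,interpolation=2))
E
E
bash sc.sh s3
```

```text
7.875 [545.2 -15.2 175.7] [0.13  3.138 0.007] [ 2.05 18.64 -9.46] [ 5.67 -0.32 -0.04] 15.4 [-0.024  0.465 -0.074  1.865  0.04   0.812  1.371]
```

View pics/s3z.png

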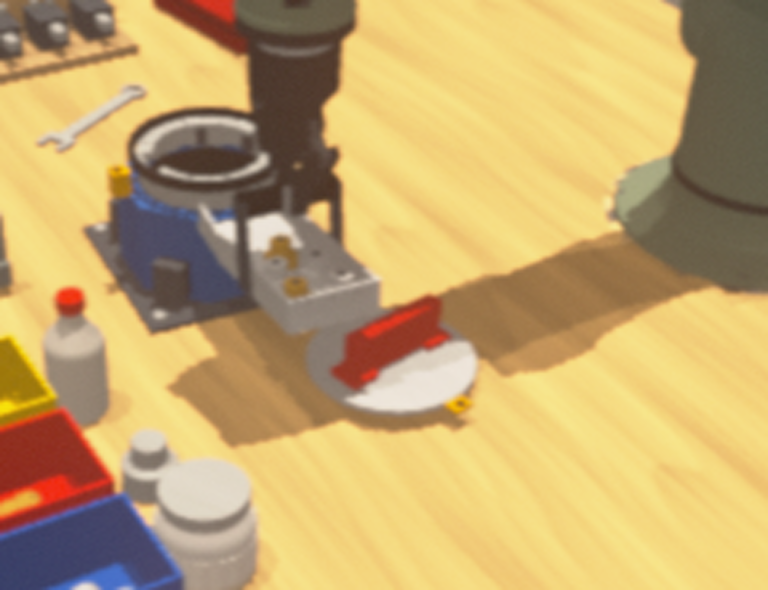

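>>> {"op": "step_arm", "data": {
  "plan": [
    [0.016,0,-0.003,0.001,0],
    [0.0165,0,-0.003,0.001,0],
    [0.017,0,-0.003,0.001,0],
    [0.0175,0,-0.003,0.001,0]
  ]
}}

```text
clock: 8.38
ee_pos: [545.6, -18.4, 177.1]
eef_rot: [0.129, 3.137, 0.006]
contact_force: [0.1, 16.6, -1.4]
finger_gap: 17.7
```

```bash
bash sc.sh s4
```

```text
8.425 [545.6 -18.4 177.1] [0.13  3.137 0.006] [ 1.01 17.1  -0.75] [ 4.55 -0.15  0.02] 17.8 [-0.019  0.463 -0.073  1.863  0.04   0.814  1.377]
```

View pics/s4z.png

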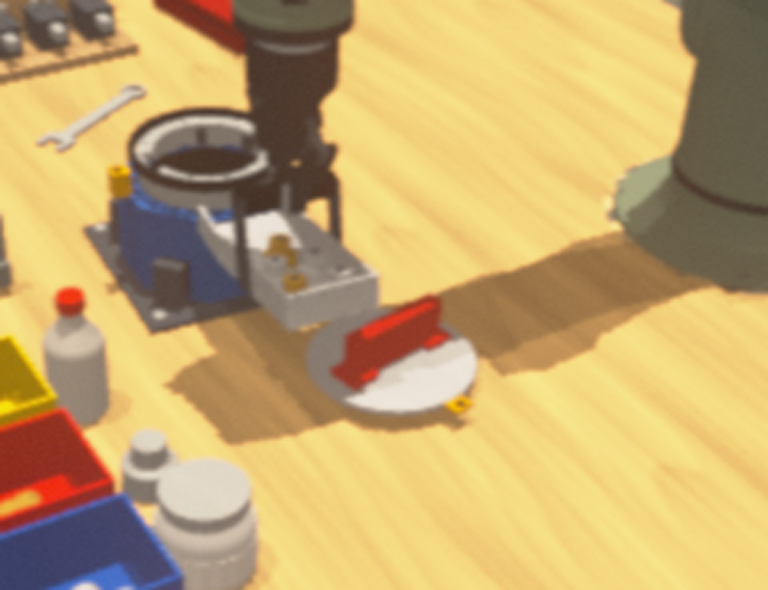

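>>> {"op": "step_arm", "data": {
  "plan": [
    [0.018,0,-0.003,0.002,0],
    [0.0185,0,-0.005,0.004,0],
    [0.019,-0.001,-0.008,0.006,0],
    [0.0195,-0.001,-0.01,0.009,0],
    [0.02,-0.001,-0.012,0.011,0],
    [0.0205,-0.001,-0.014,0.013,0]
  ]
}}

```text
clock: 9.18
ee_pos: [544.1, -34.1, 189.7]
eef_rot: [0.131, 3.138, 0.003]
contact_force: [-0.1, 7.4, -7.4]
finger_gap: 20.8
```

```bash
bash sc.sh s5
```

```text
9.225 [544.1 -34.4 189.9] [1.320e-01 3.138e+00 3.000e-03] [ 0.46  8.17 -6.1 ] [ 2.68 -0.13  0.05] 20.8 [ 0.007  0.446 -0.069  1.853  0.038  0.844  1.407]
```

View pics/s5z.png

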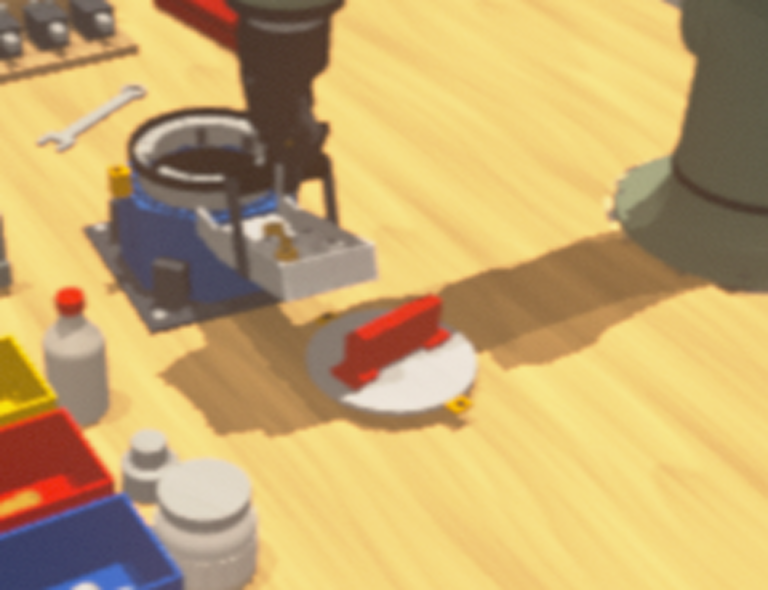

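>>> {"op": "step_arm", "data": {
  "plan": [
    [0.0205,0,-0.004,0.002,0],
    [0.021,0,-0.008,0.004,0],
    [0.0217,-0.001,-0.012,0.007,0],
    [0.0224,-0.001,-0.015,0.01,0],
    [0.023,-0.001,-0.018,0.012,0],
    [0.0236,-0.002,-0.021,0.014,0],
    [0.0242,-0.002,-0.024,0.016,0]
  ]
}}

```text
clock: 10.1
ee_pos: [542.1, -58.5, 206.0]
eef_rot: [0.132, 3.138, 0.002]
contact_force: [-0.0, 6.5, -3.4]
finger_gap: 24.2
```

```bash
bash sc.sh s6
```

```text
10.15 [542.2 -58.9 206.2] [1.320e-01 3.138e+00 2.000e-03] [ 1.14  5.16 -2.01] [ 1.94 -0.05  0.03] 24.2 [ 0.049  0.425 -0.064  1.837  0.033  0.879  1.456]
```

View pics/s6z.png

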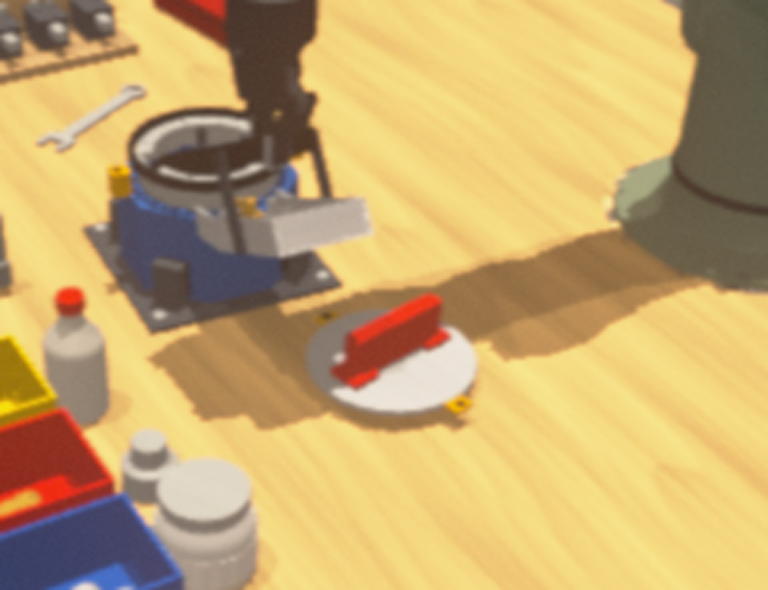

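```bash
cat > ov.py <<'E'
from h import *
import pickle,sys
# overlay tray model: ov.py pic tcpx tcpy tcpz yaw theta [dz]
n=sys.argv[1];tx,ty,tz,yaw,th=map(float,sys.argv[2:7]);dz=float(sys.argv[7]) if len(sys.argv)>7 else 17.7
f=pickle.load(open('pics/'+n+'.pkl','rb'))
t=np.deg2rad(th);y=np.deg2rad(yaw)
def W(p):
    x,yy,z=p; x,z=x*np.cos(t)+z*np.sin(t), -x*np.sin(t)+z*np.cos(t)
    return np.array([tx+x*np.cos(y)-yy*np.sin(y),ty+x*np.sin(y)+yy*np.cos(y),tz+dz+z])
img=f['image'][130:330,200:440,::-1].copy();img=cv2.resize(img,None,fx=3.2,fy=2.95,interpolation=2)
def L(a,b,c):
    pa,pb=[((proj(f,W(q))-[200,130])*[3.2,2.95]).round().astype(int) for q in (a,b)]
    cv2.line(img,tuple(pa),tuple(pb),c,1)
for s in (-42,42):
    for a,b in [((-85,s,-90),(-85,s,-56)),((-85,s,-90),(60,s,-90)),((60,s,-90),(110,s,-75)),((-85,s,-56),(0,s,-56)),((0,s,-56),(0,s,12))]: L(a,b,(0,255,0))
for q in [(-85,-90),(-85,-56),(110,-75),(60,-90)]: L((q[0],-42,q[1]),(q[0],42,q[1]),(0,0,255))
L((0,-46,0),(0,46,0),(255,0,255))
cv2.imwrite('pics/'+n+'ov.png',img)
E
python3 ov.py s6 542.2 -58.9 206.2 -94.8 30
```

```text
(no output)
```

View pics/s6ov.png

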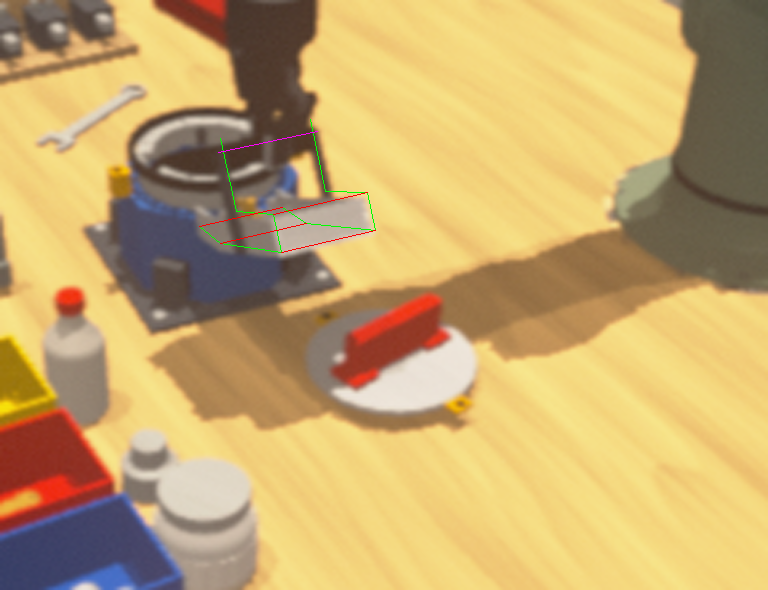

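>>> {"op": "step_arm", "data": {
  "plan": [
    [0.022,0,0,0,0],
    [0.02,0,0,0,0],
    [0.01,0,0,0,0]
  ],
  "squeeze": 60
}}

```text
clock: 10.52
ee_pos: [542.1, -58.0, 205.8]
eef_rot: [0.131, 3.138, 0.003]
contact_force: [1.2, 8.4, -5.9]
finger_gap: 22.9
```

>>> {"op": "step_arm", "data": {
  "plan": [
    [0.0,0,0,0,0],
    [0.0,0,0,0,0]
  ]
}}

```text
clock: 10.78
ee_pos: [542.1, -57.9, 205.8]
eef_rot: [0.131, 3.138, 0.003]
contact_force: [0.8, 9.1, -4.6]
finger_gap: 22.6
```

```bash
bash sc.sh s7; python3 ov.py s7 542.2 -58.9 206.2 -94.8 27
```

```text
10.825 [542.1 -58.  205.8] [1.310e-01 3.138e+00 3.000e-03] [ 0.13  9.22 -5.37] [ 2.67 -0.15 -0.02] 22.5 [ 0.048  0.426 -0.065  1.837  0.032  0.879  1.455]
```

View pics/s7ov.png

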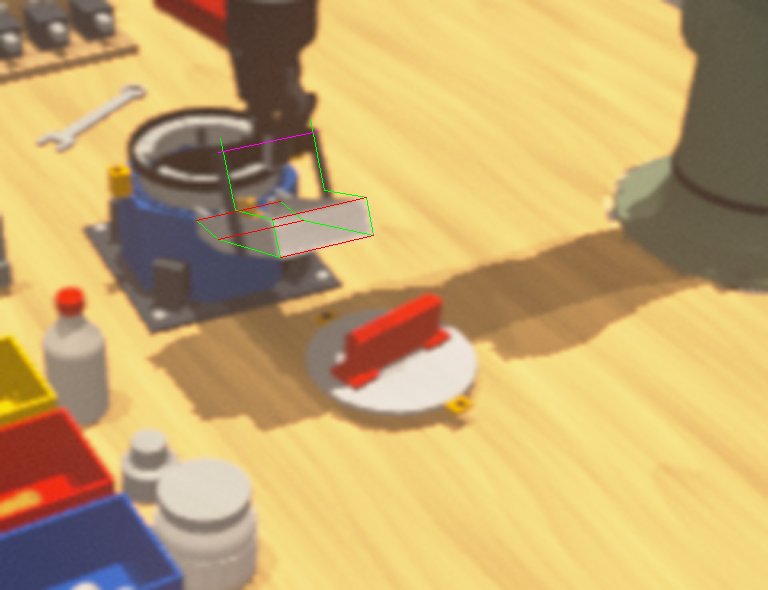

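>>> {"op": "step_arm", "data": {
  "plan": [
    [0.0,0,0,0,0],
    [0.0,0,0.003,0,0],
    [0.0,0.001,0.007,0.0,0],
    [0.0,0.001,0.01,0.0,0],
    [0.0,0.001,0.01,0.0,0]
  ],
  "squeeze": 100
}}

```text
clock: 11.45
ee_pos: [543.0, -48.6, 205.5]
eef_rot: [0.132, 3.138, 0.001]
contact_force: [-0.1, 5.7, -5.8]
finger_gap: 20.4
```

```bash
bash sc.sh s8; python3 ov.py s8 543 -48 205.8 -94.8 27; python3 look.py wrist w8
```

```text
11.5 [543.  -48.6 205.6] [1.320e-01 3.138e+00 1.000e-03] [ 0.07  5.12 -5.56] [ 1.76 -0.11 -0.03] 19.8 [ 0.031  0.426 -0.066  1.837  0.034  0.879  1.435]
11.55 [543.  -48.7 205.6] [1.320e-01 3.138e+00 1.000e-03] [-0.56  6.29 -5.52] [ 1.76 -0.05  0.  ] 19.9 [ 0.031  0.426 -0.066  1.837  0.034  0.879  1.435]
```

View pics/s8ov.png

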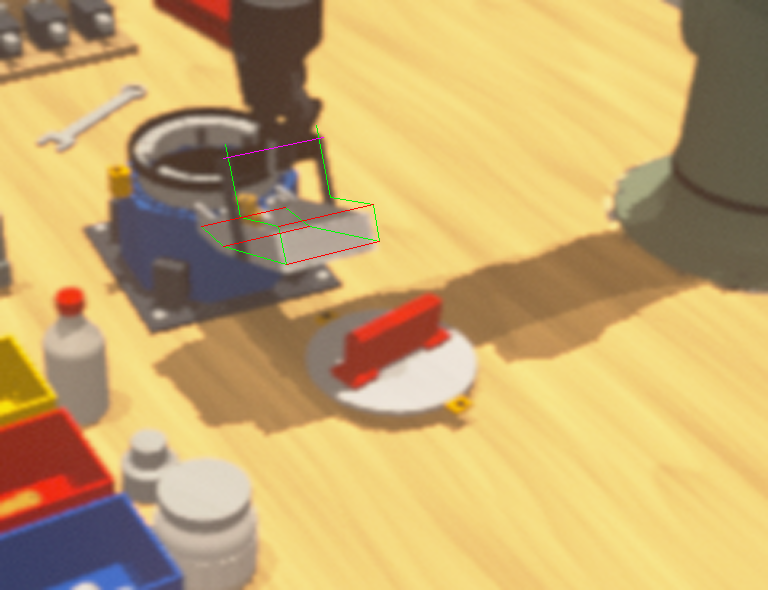

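View pics/w8.png

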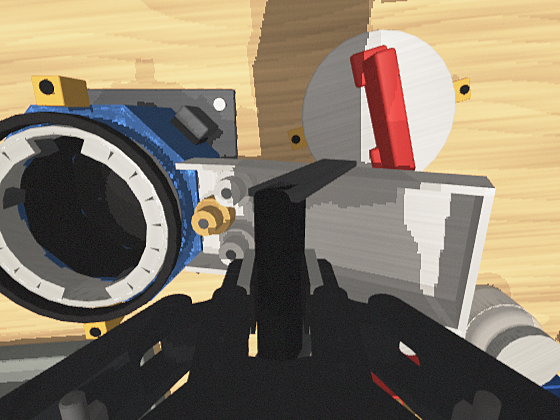

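>>> {"op": "step_arm", "data": {
  "plan": [
    [0.0,0,0.004,0,0],
    [0.0,0.001,0.009,0,0],
    [0.0,0.001,0.015,0,0],
    [0.0,0.002,0.02,0,0],
    [0.0,0.002,0.025,0,0],
    [0.0,0.003,0.03,0,0]
  ],
  "squeeze": 60
}}

```text
clock: 12.3
ee_pos: [545.8, -19.6, 205.2]
eef_rot: [-0.133, -3.139, 0.001]
contact_force: [-0.2, -1.1, -7.8]
finger_gap: 14.0
```

```bash
bash sc.sh s9; python3 ov.py s9 545 -19 205.8 -94.8 0; python3 look.py wrist w9
```

```text
12.35 [546.  -18.9 205.3] [-1.320e-01 -3.139e+00  1.000e-03] [ 0.66  1.01 -6.64] [ 0.31  0.03 -0.03] 14.5 [-0.02   0.428 -0.072  1.834  0.039  0.88   1.376]
12.4 [545.9 -19.2 205.2] [-1.320e-01 -3.139e+00  1.000e-03] [-0.68  0.13 -6.3 ] [ 0.24 -0.03 -0.02] 14.8 [-0.02   0.428 -0.072  1.834  0.039  0.88   1.377]
```

View pics/s9ov.png

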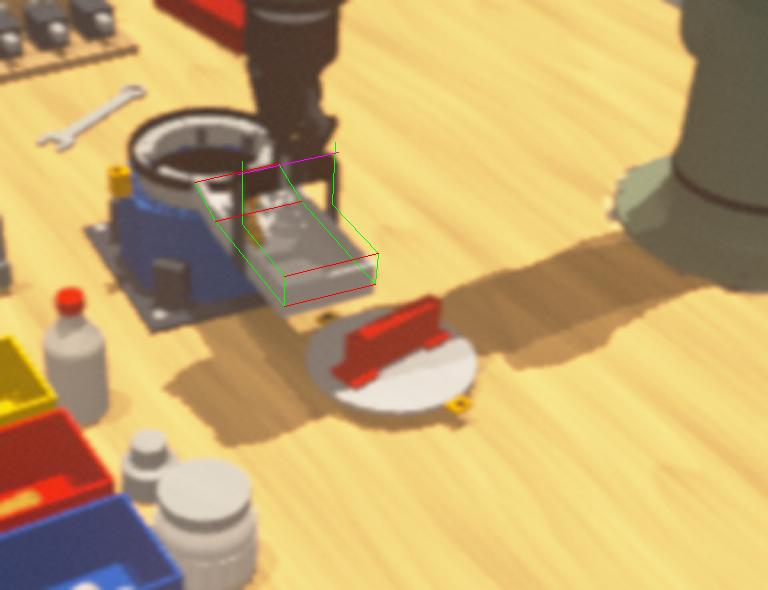

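View pics/w9.png

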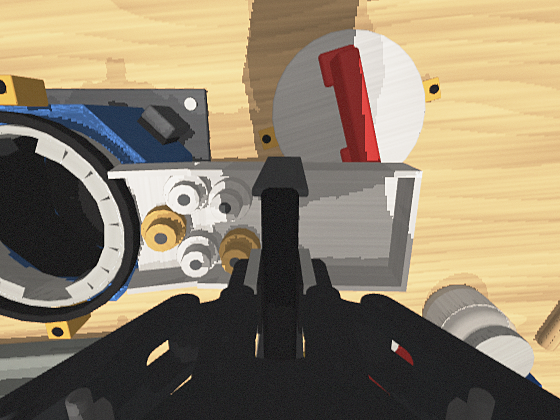

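```bash
python3 ov.py s9 545.9 -19.2 205.2 -94.8 0 10.7
python3 - <<'E'
import pickle,cv2
from h import *
f=pickle.load(open('pics/w8.pkl','rb'))
a=f['image'][60:360,0:300];cv2.imwrite('pics/w8z.png',cv2.resize(a,None,fx=2,fy=2,interpolation=2)[:,:,::-1])
for c in [(45,87),(95,328)]: print(atz(f,c,138)[:2].round(1))
C=[531,-193,140];print(proj(f,C))
E
```

```text
[ 441.9 -186.7]
[ 618.6 -200.4]
[ 72.14191702 223.25904176]
```

View pics/w8z.png

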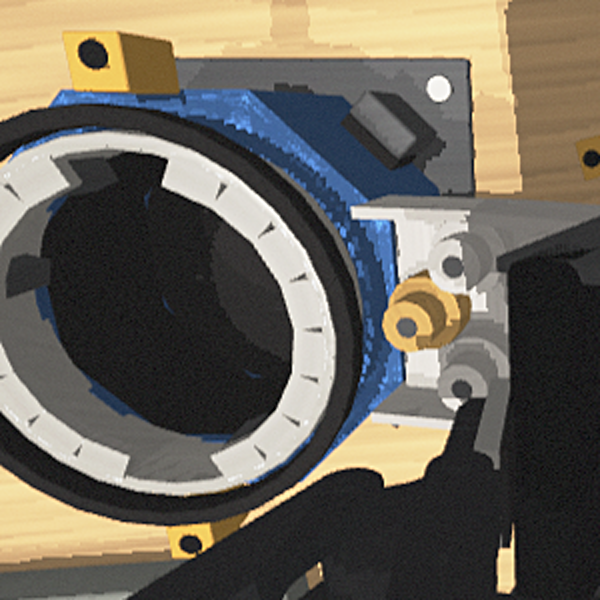

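View pics/s9ov.png

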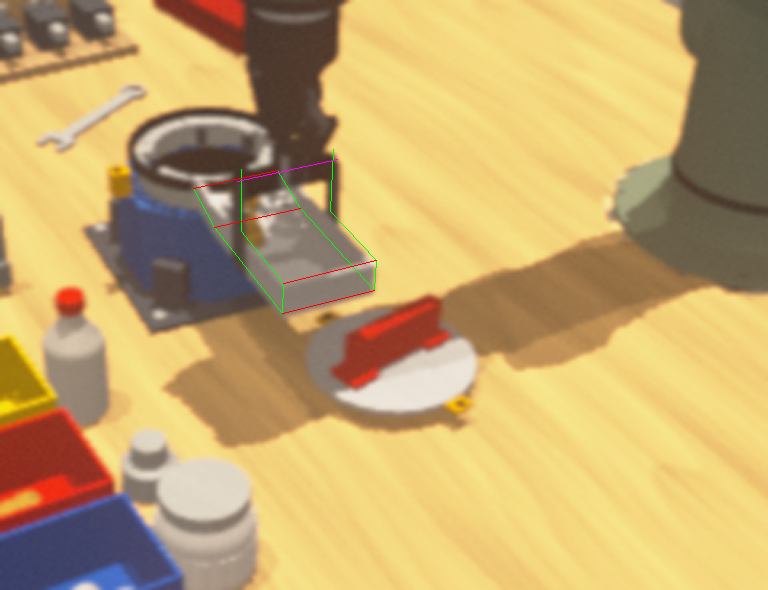

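>>> {"op": "step_arm", "data": {
  "plan": [
    [0.0,0,0,0.008,0],
    [0.0,0,0,0.018,0],
    [0.0,0,0,0.026,0],
    [0.0,0,-0.004,0.028,0],
    [0.0,-0.001,-0.012,0.028,0],
    [0.0,-0.002,-0.024,0.028,0],
    [0.0,-0.004,-0.038,0.028,0],
    [0.0,-0.005,-0.053,0.028,0]
  ]
}}

```text
clock: 13.4
ee_pos: [541.0, -72.3, 233.5]
eef_rot: [0.132, 3.138, 0.003]
contact_force: [2.4, -1.7, -4.1]
finger_gap: 14.8
```

>>> {"op": "step_arm", "data": {
  "plan": [
    [0.0,-0.001,-0.014,0,0],
    [0.0,-0.002,-0.025,0,0],
    [0.0,-0.003,-0.032,0,0],
    [0.0,-0.003,-0.034,0,0],
    [0.0,-0.003,-0.034,0,0]
  ]
}}

```text
clock: 14.02
ee_pos: [537.9, -106.3, 233.3]
eef_rot: [0.132, 3.139, -0.0]
contact_force: [0.0, -0.4, -1.6]
finger_gap: 14.5
```

```bash
bash sc.sh s10; python3 look.py wrist w10; python3 look.py top t10;  python3 - <<'E'
import cv2
a=cv2.imread('pics/t10.png')[150:310,220:400];cv2.imwrite('pics/t10z.png',cv2.resize(a,None,fx=3.5,fy=3.5,interpolation=2))
E
```

```text
14.075 [ 537.9 -106.2  233.3] [-0.132 -3.139  0.   ] [ 0.27 -0.66 -1.47] [-0.27 -0.15 -0.05] 14.0 [ 0.122  0.398 -0.047  1.801  0.023  0.944  1.552]
14.125 [ 537.9 -106.2  233.3] [ 0.132  3.139 -0.   ] [-1.79  0.05 -1.55] [-0.37 -0.07 -0.04] 14.4 [ 0.122  0.398 -0.047  1.801  0.023  0.944  1.552]
14.175 [ 537.9 -106.2  233.3] [ 0.132  3.139 -0.   ] [-0.39 -0.55 -1.15] [-0.32 -0.07 -0.07] 14.8 [ 0.122  0.397 -0.047  1.801  0.023  0.944  1.552]
```

View pics/s10z.png

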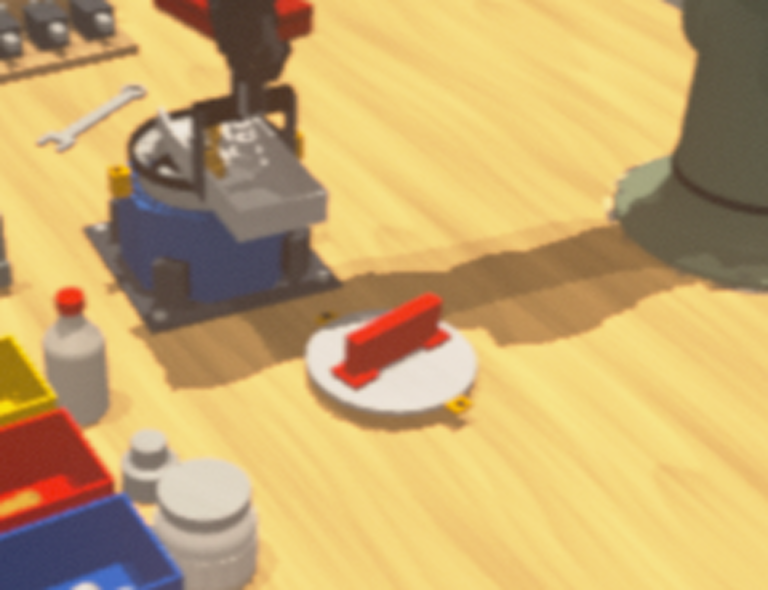

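View pics/w10.png

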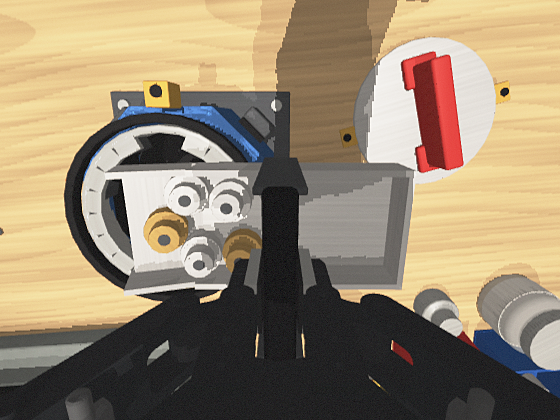

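View pics/t10z.png

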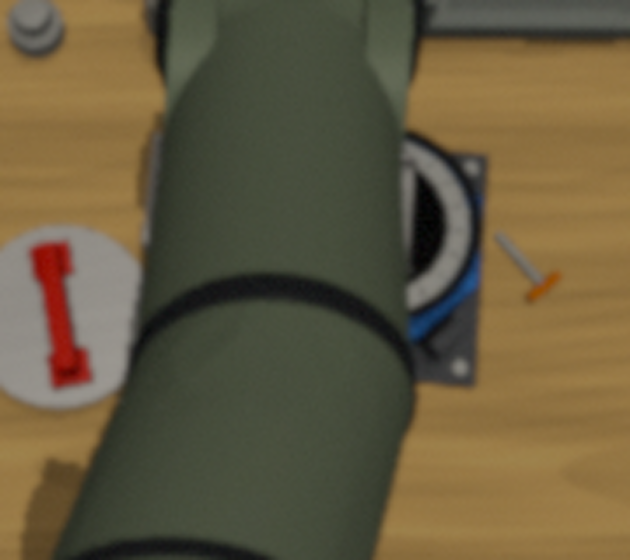

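>>> {"op": "step_arm", "data": {
  "plan": [
    [0.017,0,0,0,0],
    [0.018,0,0,-0.001,0],
    [0.019,0,0,-0.003,0],
    [0.02,0,0,-0.005,0],
    [0.021,0,0,-0.007,0],
    [0.022,0,0,-0.008,0]
  ],
  "squeeze": 20
}}

```text
clock: 14.92
ee_pos: [537.8, -106.3, 225.1]
eef_rot: [-0.133, -3.139, 0.0]
contact_force: [-0.4, -0.6, 1.2]
finger_gap: 22.1
```

```bash
bash sc.sh s11; python3 ov.py s11 537.9 -106.2 225.3 -94.8 15 12; python3 look.py wrist w11
```

```text
14.975 [ 537.8 -106.3  225.1] [-0.132 -3.139  0.   ] [-0.91 -0.13 -0.7 ] [ 0.01 -0.05  0.05] 21.6 [ 0.123  0.407 -0.047  1.81   0.023  0.925  1.551]
15.025 [ 537.8 -106.3  225.2] [-0.132 -3.139 -0.   ] [-0.79 -0.09 -0.4 ] [-0.04  0.03  0.02] 22.1 [ 0.123  0.407 -0.047  1.81   0.023  0.926  1.551]
```

View pics/s11ov.png

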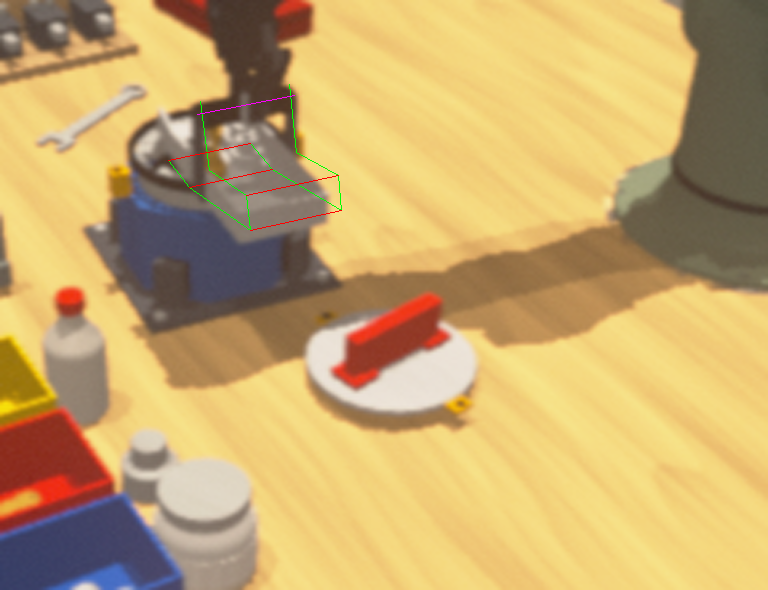

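View pics/w11.png

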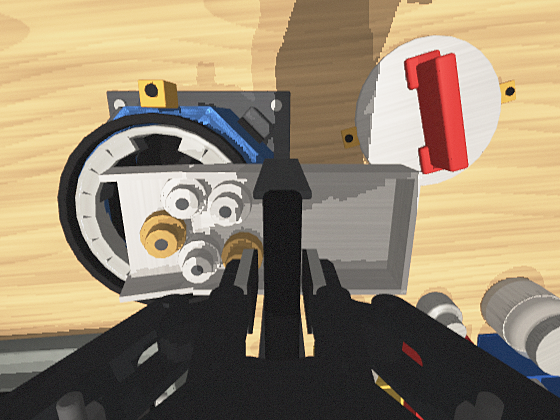

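>>> {"op": "step_arm", "data": {
  "plan": [
    [0.022,0,-0.003,0,0],
    [0.023,0,-0.006,0,0],
    [0.024,-0.001,-0.009,0,0],
    [0.024,-0.001,-0.012,0,0],
    [0.024,-0.001,-0.015,0,0]
  ]
}}

```text
clock: 15.65
ee_pos: [536.8, -121.6, 225.3]
eef_rot: [0.133, 3.139, -0.0]
contact_force: [-0.2, 0.0, -0.0]
finger_gap: 24.2
```

```bash
bash sc.sh s12; python3 look.py wrist w12
```

```text
15.7 [ 536.8 -122.   225.3] [ 0.133  3.139 -0.   ] [-0.32  0.81  0.14] [ 0.16 -0.   -0.02] 23.8 [ 0.148  0.41  -0.043  1.804  0.022  0.928  1.581]
15.75 [ 536.8 -121.7  225.3] [-0.133 -3.139  0.   ] [-0.9  0.5  1.5] [ 0.09 -0.05  0.02] 24.0 [ 0.147  0.41  -0.043  1.804  0.022  0.928  1.581]
```

View pics/s12z.png

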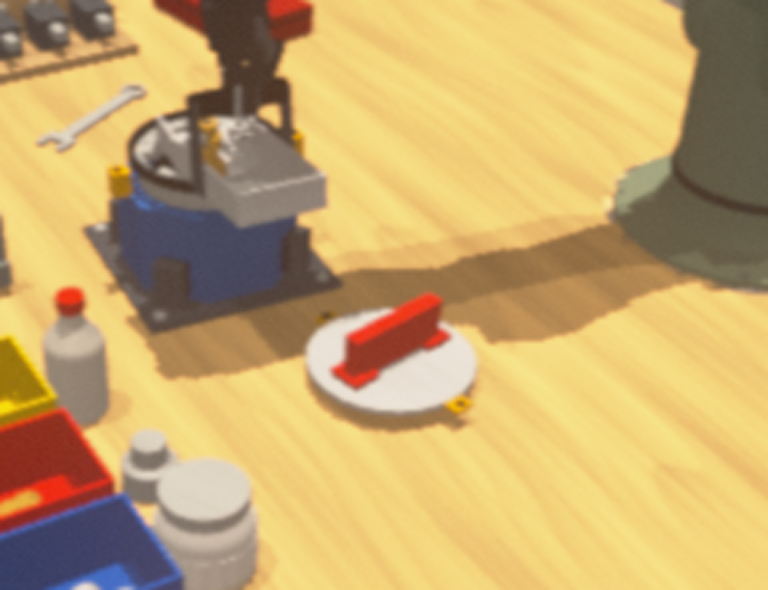

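View pics/w12.png

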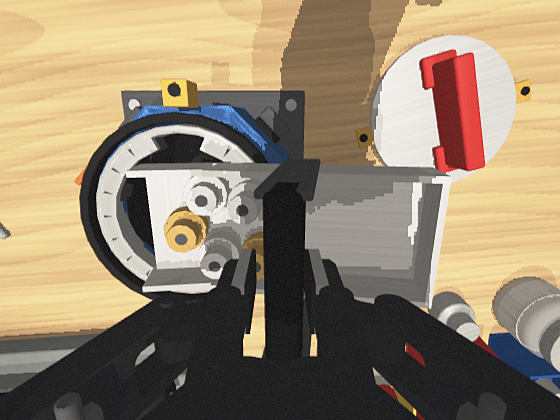

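```bash
for t in 10 14; do python3 ov.py s12 536.8 -120 225.3 -94.8 $t 10; mv pics/s12ov.png pics/s12_$t.png; done
python3 - <<'E'
import cv2,numpy as np
a=np.hstack([cv2.imread(f'pics/s12_{t}.png')[60:280,100:380] for t in (10,14)]);cv2.imwrite('pics/c12.png',cv2.resize(a,None,fx=1.4,fy=1.4))
E
```

```text
(no output)
```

View pics/c12.png

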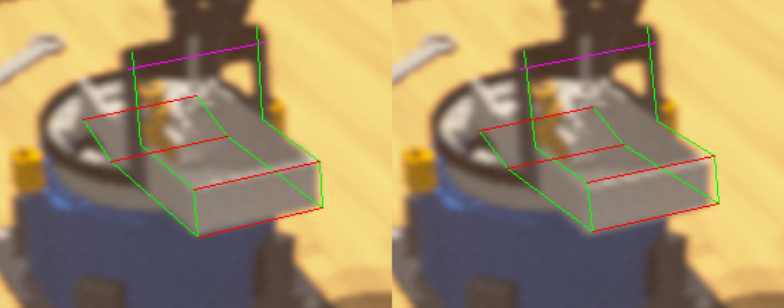

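>>> {"op": "step_arm", "data": {
  "plan": [
    [0.0245,0,-0.003,0,0],
    [0.025,0,-0.006,0,0],
    [0.0255,-0.001,-0.009,0,0],
    [0.0255,-0.001,-0.012,0,0],
    [0.026,-0.001,-0.015,0,0]
  ]
}}

```text
clock: 16.38
ee_pos: [535.9, -136.6, 225.3]
eef_rot: [-0.133, -3.139, 0.0]
contact_force: [0.3, -0.5, -0.3]
finger_gap: 26.1
```

```bash
bash sc.sh s13; python3 look.py wrist w13; for t in 18 24; do python3 ov.py s13 535.6 -133 225.3 -94.8 $t 10; mv pics/s13ov.png pics/s13_$t.png; done
python3 - <<'E'
import cv2,numpy as np
a=np.hstack([cv2.imread(f'pics/s13_{t}.png')[60:280,100:380] for t in (18,24)]);cv2.imwrite('pics/c13.png',cv2.resize(a,None,fx=1.4,fy=1.4))
E
```

```text
16.425 [ 535.8 -137.   225.3] [-0.133 -3.139  0.   ] [-1.01 -0.17 -0.17] [-0.07  0.    0.03] 26.4 [ 0.172  0.414 -0.039  1.798  0.02   0.93   1.611]
16.475 [ 535.8 -136.8  225.3] [-0.133 -3.139  0.   ] [ 0.01 -0.29 -0.22] [ 0.05  0.   -0.03] 25.9 [ 0.172  0.414 -0.039  1.798  0.02   0.93   1.61 ]
```

View pics/c13.png

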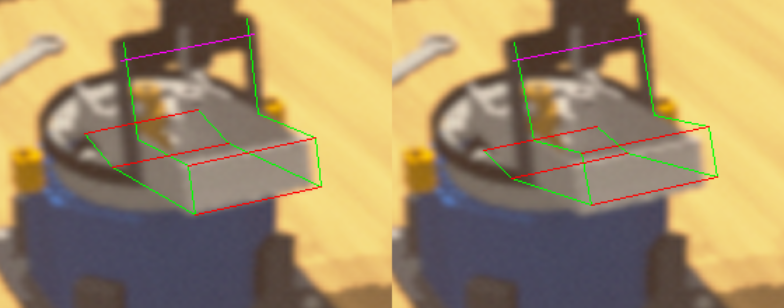

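View pics/w13.png

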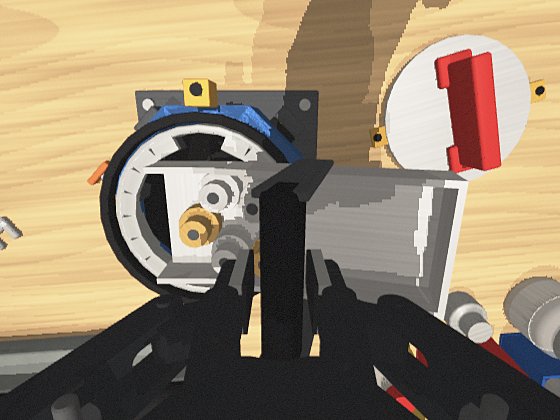

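>>> {"op": "step_arm", "data": {
  "plan": [
    [0.0265,0,-0.003,0.001,0],
    [0.027,0,-0.006,0.002,0],
    [0.0275,-0.001,-0.009,0.003,0],
    [0.028,-0.001,-0.012,0.004,0],
    [0.028,-0.001,-0.016,0.005,0],
    [0.028,-0.002,-0.02,0.006,0]
  ]
}}

```text
clock: 17.23
ee_pos: [533.9, -156.3, 231.4]
eef_rot: [0.132, 3.139, 0.0]
contact_force: [0.6, 3.4, -0.3]
finger_gap: 28.4
```

```bash
bash sc.sh s14; python3 look.py wrist w14; for t in 26 32; do python3 ov.py s14 534 -153 231 -94.8 $t 10; mv pics/s14ov.png pics/s14_$t.png; done
python3 - <<'E'
import cv2,numpy as np
a=np.hstack([cv2.imread(f'pics/s14_{t}.png')[60:280,100:380] for t in (26,32)]);cv2.imwrite('pics/c14.png',cv2.resize(a,None,fx=1.4,fy=1.4))
E
```

```text
17.275 [ 533.8 -157.   231.5] [ 0.133  3.139 -0.   ] [-0.59  0.63  0.47] [ 0.29  0.01 -0.03] 27.7 [ 0.204  0.412 -0.033  1.783  0.017  0.947  1.65 ]
17.325 [ 533.8 -156.9  231.4] [ 0.133  3.139 -0.   ] [-0.04  0.81 -0.49] [ 0.17  0.01 -0.02] 27.9 [ 0.204  0.412 -0.033  1.783  0.017  0.946  1.649]
```

View pics/c14.png

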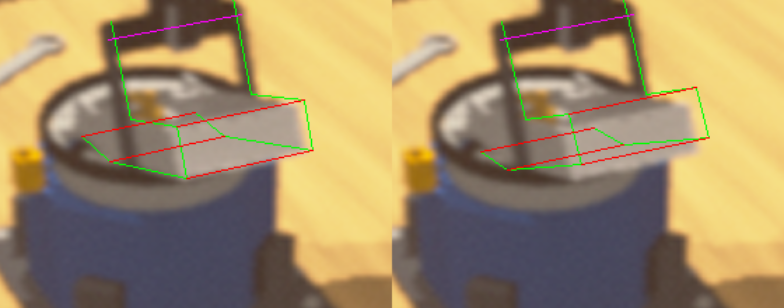

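View pics/w14.png

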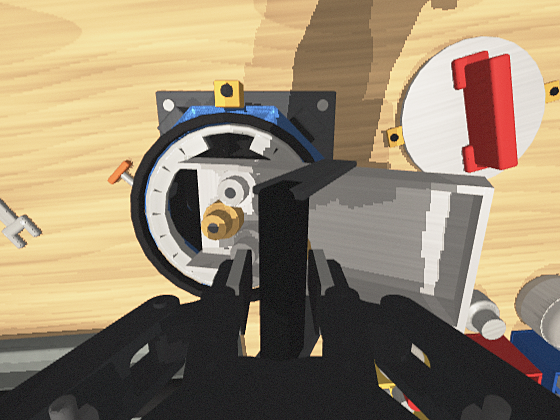

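>>> {"op": "step_arm", "data": {
  "plan": [
    [0.0285,0,-0.003,0.002,0],
    [0.029,0,-0.006,0.003,0],
    [0.029,-0.001,-0.01,0.005,0],
    [0.029,-0.001,-0.014,0.007,0],
    [0.029,-0.001,-0.018,0.008,0],
    [0.029,-0.002,-0.022,0.009,0]
  ]
}}

```text
clock: 18.08
ee_pos: [532.0, -178.5, 240.4]
eef_rot: [0.132, 3.139, 0.0]
contact_force: [0.7, 3.1, 1.2]
finger_gap: 28.7
```

```bash
bash sc.sh s15; python3 look.py wrist w15; for t in 34 40; do python3 ov.py s15 532 -175 240 -94.8 $t 10; mv pics/s15ov.png pics/s15_$t.png; done
python3 - <<'E'
import cv2,numpy as np
a=np.hstack([cv2.imread(f'pics/s15_{t}.png')[40:280,100:380] for t in (34,40)]);cv2.imwrite('pics/c15.png',cv2.resize(a,None,fx=1.4,fy=1.4))
E
```

```text
18.125 [ 531.8 -179.2  240.5] [ 1.330e-01  3.139e+00 -1.000e-03] [-0.76  0.95  0.31] [ 0.26  0.01 -0.02] 29.2 [ 0.239  0.41  -0.027  1.761  0.013  0.971  1.693]
18.175 [ 531.7 -179.   240.4] [ 1.330e-01  3.139e+00 -1.000e-03] [0.61 0.79 0.23] [ 0.23 -0.08  0.02] 29.1 [ 0.239  0.41  -0.027  1.761  0.013  0.971  1.692]
```

View pics/c15.png

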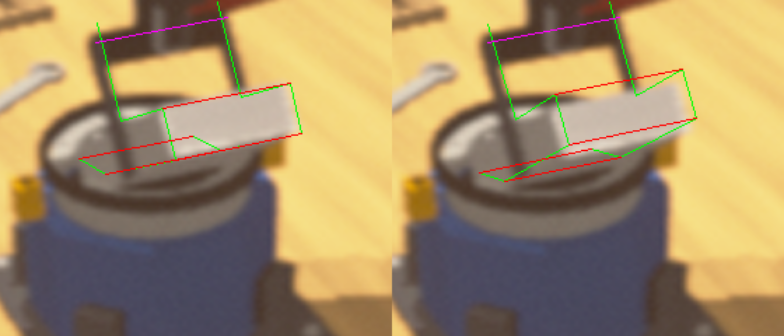

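View pics/w15.png

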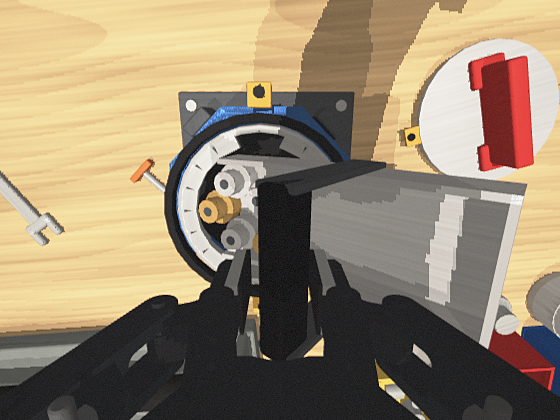

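>>> {"op": "step_arm", "data": {
  "plan": [
    [0.029,0,-0.004,0.002,0],
    [0.029,0,-0.008,0.004,0],
    [0.029,-0.001,-0.012,0.005,0],
    [0.029,-0.001,-0.016,0.006,0],
    [0.029,-0.001,-0.02,0.007,0]
  ]
}}

```text
clock: 18.8
ee_pos: [530.8, -198.7, 247.3]
eef_rot: [-0.133, -3.139, 0.0]
contact_force: [0.1, 0.9, -0.6]
finger_gap: 29.1
```

```bash
bash sc.sh s16; python3 look.py wrist w16; for t in 44 50; do python3 ov.py s16 530 -196 247 -94.8 $t 10; mv pics/s16ov.png pics/s16_$t.png; done
python3 - <<'E'
import cv2,numpy as np
a=np.hstack([cv2.imread(f'pics/s16_{t}.png')[20:280,100:380] for t in (44,50)]);cv2.imwrite('pics/c16.png',cv2.resize(a,None,fx=1.4,fy=1.4))
E
```

```text
18.85 [ 530.8 -199.3  247.4] [ 1.330e-01  3.139e+00 -1.000e-03] [-0.78 -0.45 -0.09] [0.03 0.08 0.02] 28.9 [ 0.269  0.411 -0.02   1.738  0.01   0.992  1.731]
18.9 [ 530.8 -198.9  247.4] [ 0.133  3.139 -0.   ] [ 0.27 -0.02 -0.32] [ 0.07  0.05 -0.01] 29.2 [ 0.269  0.411 -0.021  1.739  0.01   0.991  1.73 ]
```

View pics/c16.png

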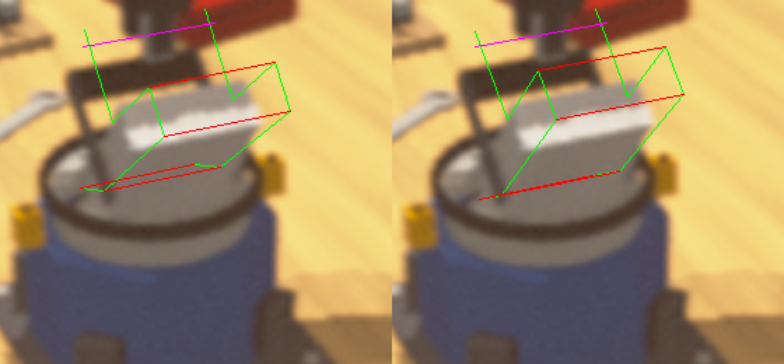

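View pics/w16.png

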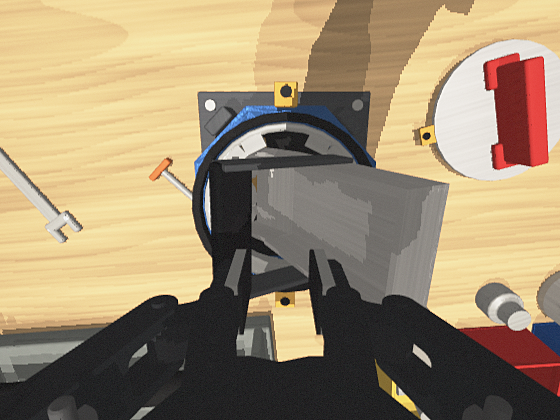

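```bash
bash sc.sh s17; python3 look.py wrist w17; python3 look.py top t17
python3 - <<'E'
import cv2
a=cv2.imread('pics/s17.png')[110:250,210:330];cv2.imwrite('pics/s17y.png',cv2.resize(a,None,fx=4.5,fy=4.2,interpolation=2))
a=cv2.imread('pics/t17.png')[150:310,220:400];cv2.imwrite('pics/t17z.png',cv2.resize(a,None,fx=3.5,fy=3.5,interpolation=2))
E
```

```text
18.95 [ 530.8 -198.6  247.3] [-0.133 -3.139  0.   ] [-0.8   0.3  -0.06] [ 0.03  0.01 -0.03] 29.1 [ 0.269  0.411 -0.021  1.739  0.01   0.991  1.73 ]
19.0 [ 530.9 -198.4  247.3] [-0.133 -3.139  0.   ] [-0.29  1.14  0.38] [-0.01 -0.05  0.04] 28.9 [ 0.269  0.411 -0.021  1.739  0.01   0.991  1.73 ]
19.05 [ 530.9 -198.2  247.2] [-0.132 -3.139 -0.   ] [0.24 0.06 0.72] [-0.02 -0.06 -0.01] 29.2 [ 0.268  0.411 -0.021  1.739  0.01   0.991  1.73 ]
```

View pics/s17y.png

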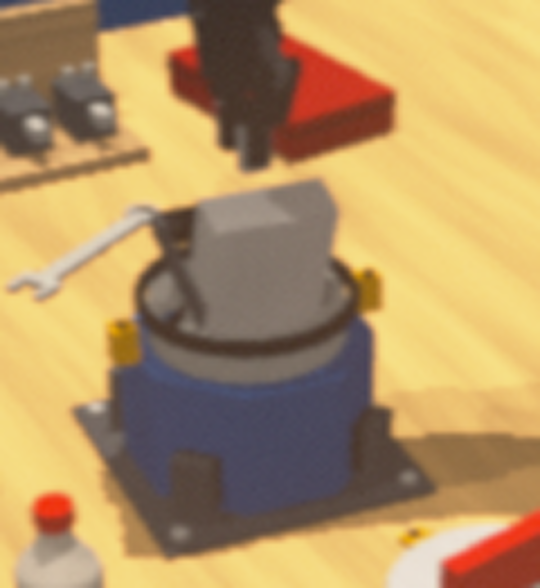

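View pics/w17.png

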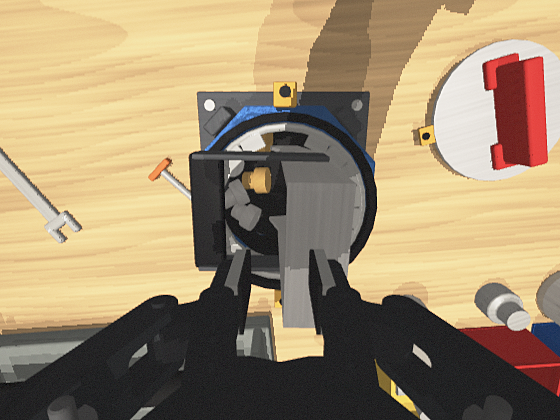

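View pics/t17z.png

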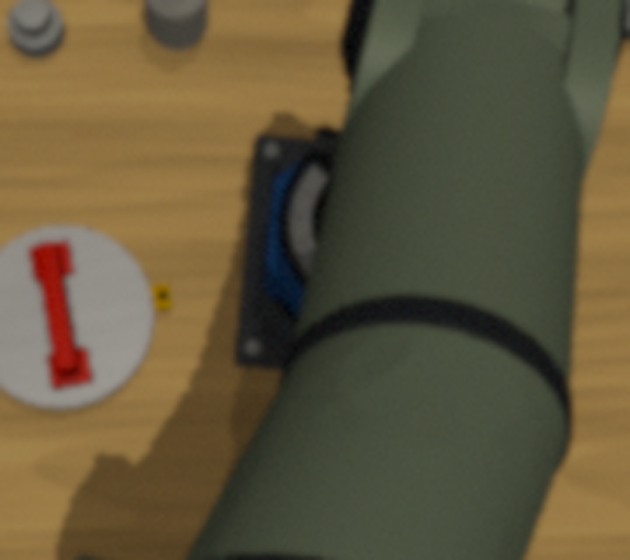

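>>> {"op": "step_arm", "data": {
  "plan": [
    [0.04,0,0,0.02,0],
    [0.06,0,0,0.06,0],
    [0.085,0,0,0.1,0]
  ]
}}

```text
clock: 19.42
ee_pos: [530.7, -198.1, 348.4]
eef_rot: [-0.132, -3.138, -0.0]
contact_force: [-0.7, 0.4, 0.6]
finger_gap: 74.9
```

```bash
bash sc.sh s18; python3 look.py wrist w18
python3 - <<'E'
import cv2
a=cv2.imread('pics/s18.png')[110:250,210:330];cv2.imwrite('pics/s18y.png',cv2.resize(a,None,fx=4.5,fy=4.2,interpolation=2))
E
```

```text
19.475 [ 532.1 -198.6  353.6] [ 1.320e-01  3.133e+00 -2.000e-03] [-0.91  1.1   4.64] [-0.  0. -0.] 81.1 [ 0.263  0.32  -0.014  1.593  0.005  1.222  1.735]
19.525 [ 532.2 -198.6  351.2] [ 1.320e-01  3.133e+00 -2.000e-03] [-0.71 -0.56 -0.59] [ 0.02 -0.02  0.03] 84.5 [ 0.264  0.322 -0.014  1.597  0.005  1.217  1.735]
```

View pics/s18y.png

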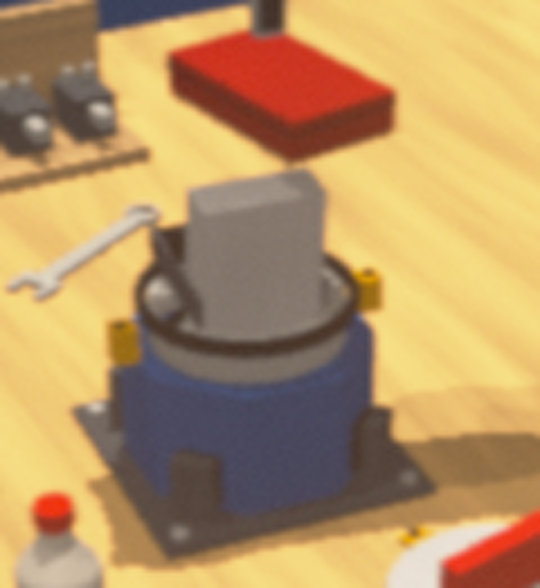

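View pics/w18.png

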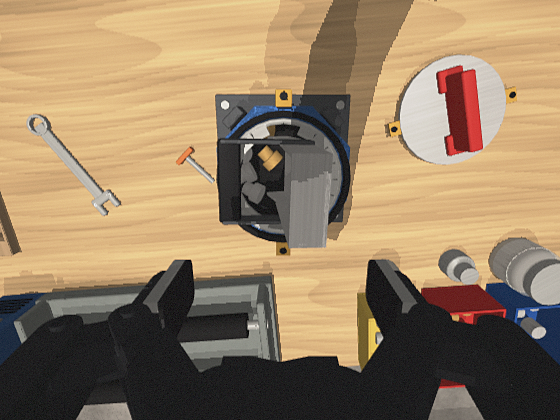

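```bash
python3 look.py scene s19; python3 look.py wrist w19
python3 - <<'E'
import cv2
a=cv2.imread('pics/w19.png')[80:270,190:390];cv2.imwrite('pics/w19z.png',cv2.resize(a,None,fx=3.5,fy=3.1,interpolation=2))
E
```

```text
19.575 [ 531.5 -198.4  349. ] [ 1.320e-01  3.136e+00 -1.000e-03] [ 0.45  0.6  -1.61] [0.04 0.03 0.03] 84.9 [ 0.264  0.324 -0.015  1.6    0.005  1.214  1.735]
19.625 [ 531.  -198.2  347.5] [ 0.132  3.138 -0.   ] [-0.41  0.51 -0.72] [-0.   -0.04 -0.04] 85.1 [ 0.264  0.325 -0.015  1.602  0.005  1.214  1.735]
```

View pics/w19z.png

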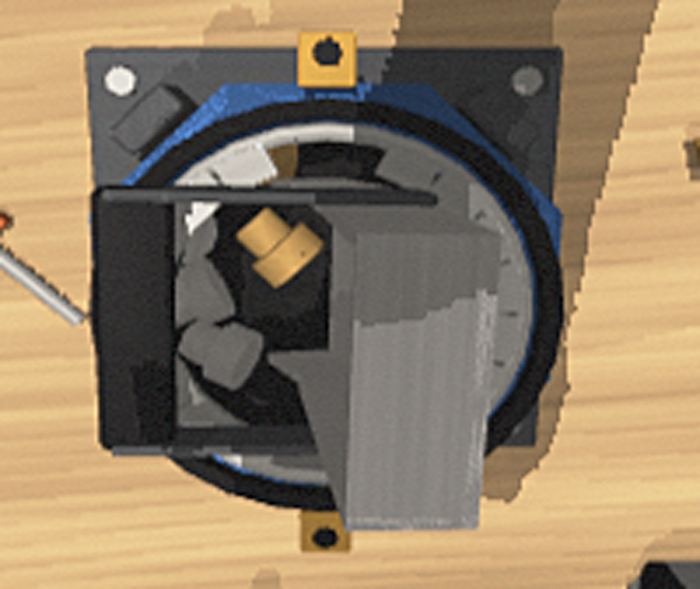

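```bash
cat > fit.py <<'E'
from h import *
import pickle
from scipy.optimize import least_squares
def W(p,P):
    x,yy,z=p; tx,ty,tz,yaw,th=P; t=np.deg2rad(th);y=np.deg2rad(yaw)
    x,z=x*np.cos(t)+z*np.sin(t), -x*np.sin(t)+z*np.cos(t)
    return np.array([tx+x*np.cos(y)-yy*np.sin(y),ty+x*np.sin(y)+yy*np.cos(y),tz+z])
def fit(obs,P0):
    r=lambda P: np.concatenate([proj(f,W(p,P))-q for f,p,q in obs])
    s=least_squares(r,P0,loss='soft_l1');return s.x,r(s.x).reshape(-1,2)
E
python3 - <<'E'
from fit import *
f=pickle.load(open('pics/w19.pkl','rb'));g=pickle.load(open('pics/s19.pkl','rb'))
q=lambda a,b:np.array([a/3.5+190,b/3.1+80])
obs=[(f,(-85,-42,-90),q(498,235)),(f,(-85,42,-90),q(478,527)),(f,(-85,42,-56),q(345,527)),(f,(-85,-42,-56),q(353,235)),
(f,(-8,-46,12),q(95,190)),(f,(-8,46,12),q(100,447)),(f,(-8,46,-12),q(175,450))]
z=lambda a,b:np.array([a/4.5+210,b/4.2+110])
obs+=[(g,(-85,42,-90),z(190,210)),(g,(-85,-42,-90),z(322,190))]
P,r=fit(obs,[530,-240,170,-95,88]);print(P.round(1));print(r.round(1))
for n,p in [('lip',(110,0,-73)),('back',(-85,0,-90)),('backwall',(-85,0,-56)),('fl@bar',(0,0,-90))]: print(n,W(p,P).round(0))
E
```

```text
[ 526.4 -252.3  155.9  -96.3   85.4]
[[ 0.3 -0. ]
 [-1.   0.3]
 [-0.8  0.7]
 [ 0.3 -0.6]
 [-0.8 -0.8]
 [ 0.5  1.2]
 [ 0.9  0.1]
 [ 2.8  1.5]
 [ 0.9  1. ]]
lip [ 533. -189.   40.]
back [ 537. -156.  233.]
backwall [ 533. -190.  236.]
fl@bar [ 536. -163.  149.]
```

>>> {"op": "step_arm", "data": {
  "plan": [
    [0.045,-0.002,-0.03,0,-1.5],
    [0.045,-0.0045,-0.054,-0.01,-1.5],
    [0.045,-0.0045,-0.054,-0.06,-1.5],
    [0.045,-0.0045,-0.054,-0.11,-1.5],
    [0.045,-0.0045,-0.054,-0.15,-1.5],
    [0.045,-0.0045,-0.054,-0.18,-1.5],
    [0.045,-0.0045,-0.054,-0.188,-1.5]
  ],
  "squeeze": 60
}}

```text
clock: 20.5
ee_pos: [525.0, -251.8, 156.9]
eef_rot: [-0.173, -3.133, -0.002]
contact_force: [-0.7, -1.0, 1.5]
finger_gap: 44.8
```

```bash
python3 look.py wrist w20; bash sc.sh s20
```

```text
20.55 [ 525.4 -252.   157.3] [-1.730e-01 -3.134e+00 -1.000e-03] [-0.23  0.08 -2.06] [-0.01  0.06 -0.  ] 45.0 [ 3.460e-01  5.440e-01 -1.000e-03  1.782e+00  0.000e+00  8.190e-01
  1.805e+00]
20.6 [ 525.9 -252.2  158.6] [-1.740e-01 -3.135e+00 -1.000e-03] [-0.13  0.05  0.66] [-0.    0.01 -0.  ] 45.1 [ 0.346  0.543 -0.     1.78   0.     0.82   1.805]
```

View pics/w20.png

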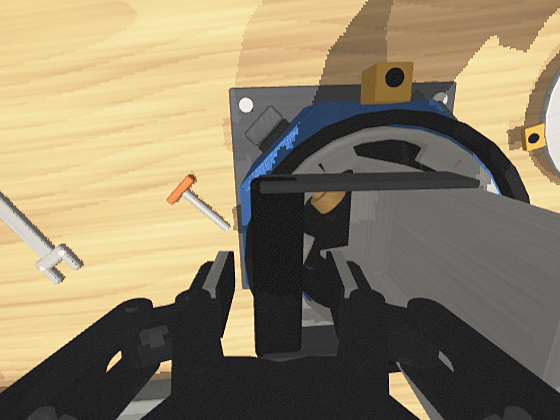

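View pics/s20z.png

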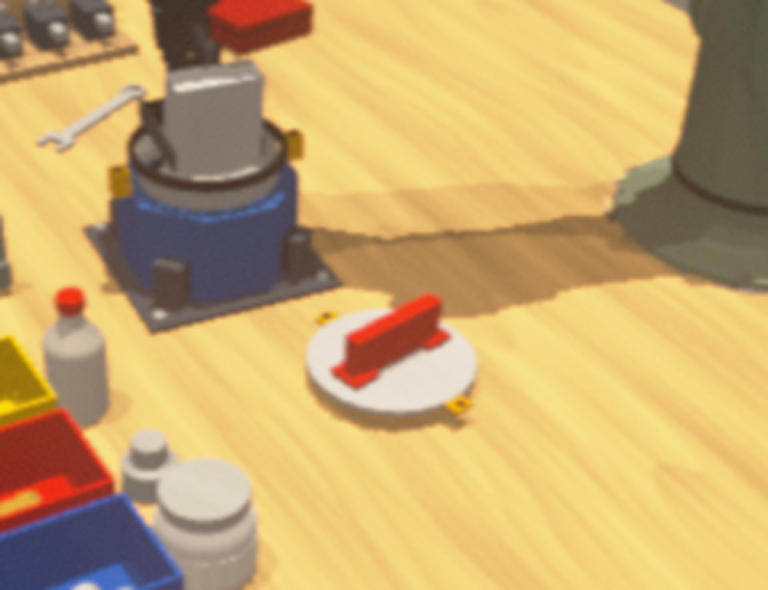

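>>> {"op": "step_arm", "data": {
  "plan": [
    [0.03,0,0,-0.006,0],
    [0.02,0,0,-0.008,0],
    [0.0,0,0,-0.008,0],
    [0.0,0,0,-0.008,0],
    [0.0,0,0,-0.008,0]
  ],
  "squeeze": 80
}}

```text
clock: 21.22
ee_pos: [526.8, -252.5, 152.3]
eef_rot: [0.174, 3.135, -0.001]
contact_force: [-1.6, 0.5, 6.8]
finger_gap: 21.8
```

>>> {"op": "step_arm", "data": {
  "plan": [
    [0.0,0,0,0.005,0],
    [0.0,0,0,0.015,0],
    [0.0,0,0,0.03,0],
    [0.0,0,0,0.03,0]
  ]
}}

```text
clock: 21.72
ee_pos: [527.0, -252.6, 182.9]
eef_rot: [0.174, 3.135, -0.001]
contact_force: [0.4, -0.3, -3.9]
finger_gap: 22.2
```

```bash
python3 look.py wrist w21; bash sc.sh s21
```

```text
21.775 [ 526.7 -252.5  182. ] [ 1.740e-01  3.136e+00 -1.000e-03] [-0.39  0.59 -4.04] [-0.25  0.03  0.05] 22.2 [ 3.450e-01  5.120e-01  1.000e-03  1.762e+00 -1.000e-03  8.660e-01
  1.806e+00]
21.825 [ 526.4 -252.3  181.5] [ 0.173  3.136 -0.   ] [-0.34 -0.65 -5.03] [-0.23  0.05  0.03] 22.0 [ 3.450e-01  5.130e-01  1.000e-03  1.762e+00 -1.000e-03  8.660e-01
  1.806e+00]
```

View pics/s21z.png

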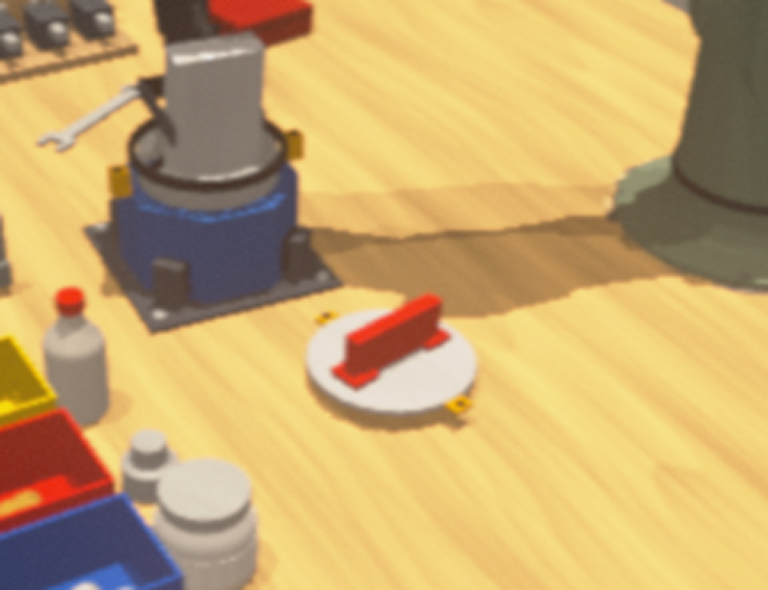

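View pics/w21.png

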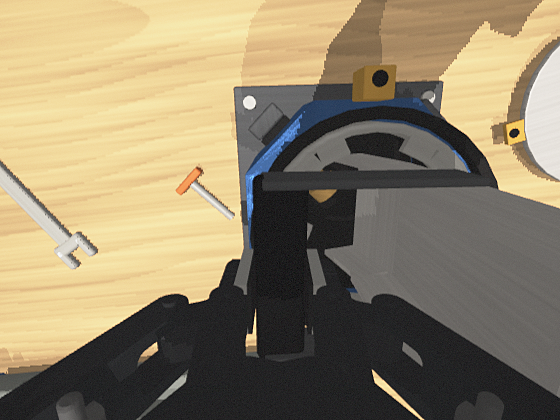

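>>> {"op": "step_arm", "data": {
  "plan": [
    [0.0,0,0,0.02,0],
    [0.0,0,0,0.05,0],
    [0.0,0,0,0.08,0],
    [0.0,0,0,0.105,0],
    [0.0,0,0,0.115,0],
    [0.0,0,0,0.115,0]
  ]
}}

```text
clock: 22.58
ee_pos: [526.3, -252.3, 295.9]
eef_rot: [-0.173, -3.137, 0.0]
contact_force: [-0.1, -0.2, -4.2]
finger_gap: 22.2
```

```bash
python3 look.py wrist w22; bash sc.sh s22
```

```text
22.625 [ 526.1 -252.2  295.4] [-0.173 -3.136 -0.   ] [-0.37  0.1  -4.72] [-0.24  0.05  0.02] 22.1 [ 0.338  0.394  0.01   1.635 -0.004  1.113  1.809]
22.675 [ 526.  -252.2  295.1] [-1.730e-01 -3.135e+00 -1.000e-03] [ 0.72 -1.12 -4.41] [-0.24  0.06  0.01] 21.9 [ 0.339  0.395  0.01   1.635 -0.004  1.113  1.809]
```

View pics/s22.png

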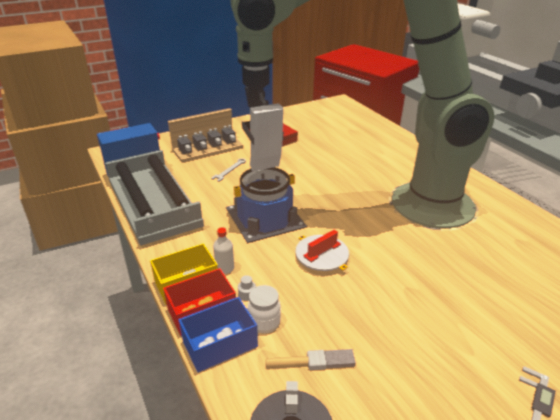

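View pics/w22.png

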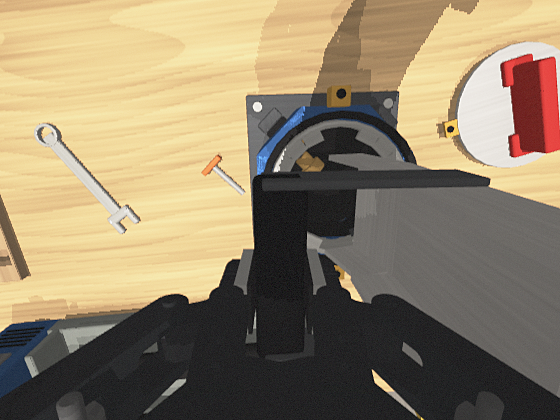

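>>> {"op": "step_arm", "data": {
  "plan": [
    [0.0,0,0.02,0,0],
    [0.0,-0.004,0.06,0,0],
    [0.0,-0.01,0.11,0,0],
    [0.0,-0.016,0.165,0,0],
    [0.0,-0.022,0.22,0,0],
    [0.0,-0.028,0.275,0,0],
    [0.0,-0.034,0.33,0,0],
    [0.0,-0.038,0.375,-0.02,0]
  ]
}}

```text
clock: 23.68
ee_pos: [487.7, 125.7, 276.5]
eef_rot: [0.171, 3.136, 0.002]
contact_force: [1.4, 0.1, -4.5]
finger_gap: 22.2
```

>>> {"op": "step_arm", "data": {
  "plan": [
    [0.0,-0.002,0.03,-0.03,0],
    [0.0,-0.004,0.045,-0.07,0],
    [0.0,-0.004,0.05,-0.11,0],
    [0.0,-0.004,0.05,-0.135,0],
    [0.0,-0.004,0.05,-0.145,0],
    [0.0,-0.004,0.05,-0.145,0]
  ]
}}

```text
clock: 24.42
ee_pos: [484.0, 172.9, 131.1]
eef_rot: [-0.173, -3.136, 0.0]
contact_force: [-0.3, 0.3, -2.8]
finger_gap: 22.2
```

```bash
python3 look.py scene s23; python3 look.py top t23
python3 - <<'E'
import cv2
a=cv2.imread('pics/t23.png')[150:290,200:400];cv2.imwrite('pics/t23z.png',cv2.resize(a,None,fx=4,fy=4,interpolation=2))
E
```

```text
24.475 [484.4 172.9 131.8] [0.173 3.137 0.   ] [ 0.35 -1.14 -3.98] [-0.19 -0.02 -0.02] 22.4 [-0.326  0.491 -0.175  1.973  0.129  0.688  0.88 ]
24.525 [484.7 172.9 132.1] [1.740e-01 3.136e+00 1.000e-03] [-0.27 -0.57 -3.76] [-0.25 -0.03 -0.01] 22.2 [-0.325  0.49  -0.175  1.973  0.129  0.688  0.88 ]
```

View pics/s23.png

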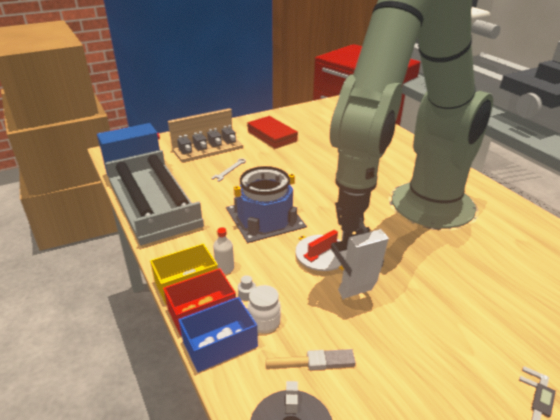

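View pics/t23z.png

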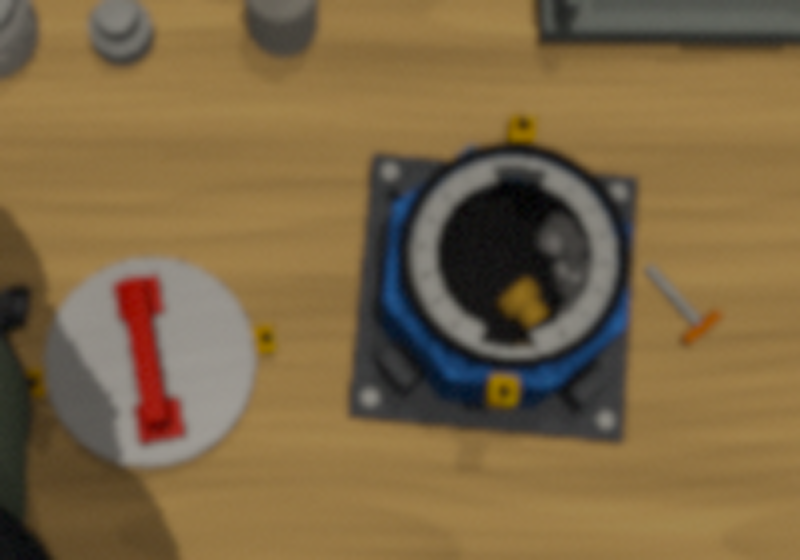

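>>> {"op": "step_arm", "data": {
  "plan": [
    [0.0,0,0,-0.008,0],
    [0.0,0,0,-0.014,0],
    [0.0,0,0,-0.018,0],
    [0.0,0,0,-0.018,0]
  ]
}}

```text
clock: 25.02
ee_pos: [484.2, 172.6, 113.0]
eef_rot: [-0.174, -3.136, 0.0]
contact_force: [0.2, 0.2, -4.5]
finger_gap: 22.0
```

>>> {"op": "step_arm", "data": {
  "plan": [
    [0.0,0,0,-0.002,0],
    [0.0,0,0,-0.004,0],
    [0.0,0,0,-0.005,0]
  ]
}}

```text
clock: 25.4
ee_pos: [485.6, 172.2, 110.2]
eef_rot: [0.176, 3.134, 0.0]
contact_force: [-10.1, -13.4, 49.5]
finger_gap: 21.9
```

>>> {"op": "step_arm", "data": {
  "plan": [
    [0.0,0,0.001,0.003,0],
    [0.023,0,0.002,0.003,0],
    [0.026,0,0.004,0.003,0],
    [0.028,0,0.007,0.003,0],
    [0.029,0,0.01,0.004,0]
  ]
}}

```text
clock: 26.02
ee_pos: [484.3, 183.0, 112.2]
eef_rot: [-0.173, -3.137, -0.0]
contact_force: [0.0, 0.0, 0.0]
finger_gap: 28.7
```

```bash
python3 look.py scene s24; python3 look.py wrist w24
python3 - <<'E'
import cv2
a=cv2.imread('pics/s24.png')[200:340,290:450];cv2.imwrite('pics/s24z.png',cv2.resize(a,None,fx=4,fy=4,interpolation=2))
E
```

```text
26.075 [484.4 183.5 112.4] [1.730e-01 3.137e+00 1.000e-03] [-0.12 -0.39 -0.46] [0.02 0.06 0.01] 29.0 [-0.35   0.526 -0.169  1.976  0.139  0.65   0.854]
26.125 [484.4 183.3 112.4] [1.730e-01 3.137e+00 1.000e-03] [ 0.74 -0.44  0.07] [-0.07 -0.02  0.01] 28.9 [-0.349  0.526 -0.169  1.976  0.139  0.65   0.854]
```

View pics/s24z.png

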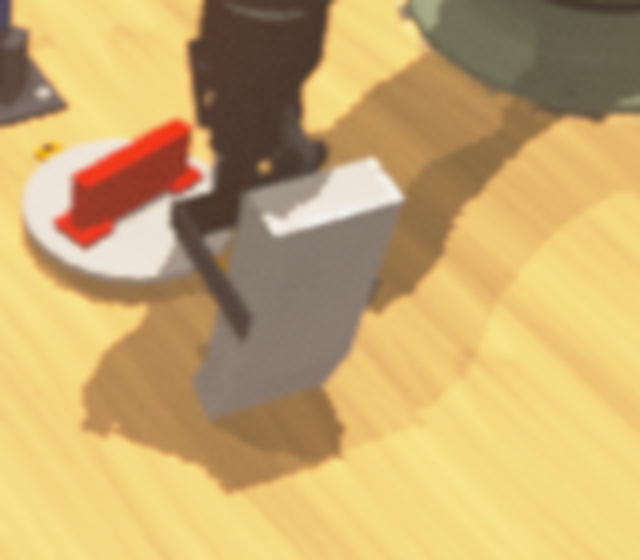

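View pics/w24.png

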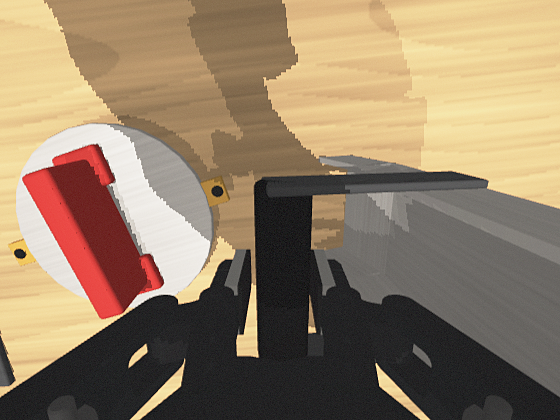

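>>> {"op": "step_arm", "data": {
  "plan": [
    [0.029,0.001,0.006,0.003,0],
    [0.029,0.001,0.012,0.005,0],
    [0.029,0.002,0.019,0.007,0],
    [0.029,0.003,0.026,0.008,0],
    [0.029,0.004,0.034,0.009,0],
    [0.029,0.005,0.042,0.009,0],
    [0.029,0.005,0.05,0.009,0]
  ]
}}

```text
clock: 27.0
ee_pos: [489.5, 233.3, 121.3]
eef_rot: [0.173, 3.137, 0.0]
contact_force: [0.3, 0.9, -0.1]
finger_gap: 29.1
```

```bash
cat > s.sh <<'E'
python3 look.py scene $1; python3 look.py wrist w$1
python3 - <<'E'
import cv2
a=cv2.imread('pics/$1.png')[200:340,290:450];cv2.imwrite('pics/$1z.png',cv2.resize(a,None,fx=4,fy=4,interpolation=2))
E
E
bash s.sh s25
```

```text
27.05 [489.3 234.5 121.3] [1.720e-01 3.137e+00 1.000e-03] [ 0.04  2.96 -0.91] [ 0.55 -0.11 -0.03] 29.0 [-0.431  0.543 -0.17   1.908  0.135  0.701  0.781]
27.1 [489.3 233.8 121.2] [1.720e-01 3.137e+00 1.000e-03] [0.57 1.81 0.68] [ 0.22 -0.05 -0.  ] 28.8 [-0.43   0.543 -0.17   1.909  0.135  0.701  0.782]
```

View pics/s25z.png

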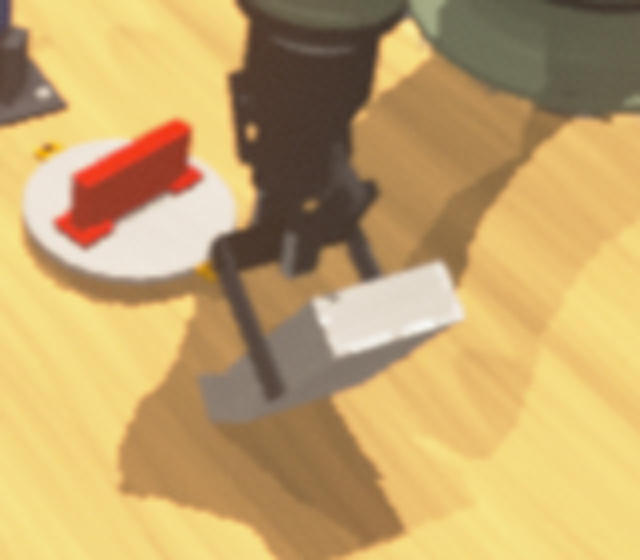

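View pics/ws25.png

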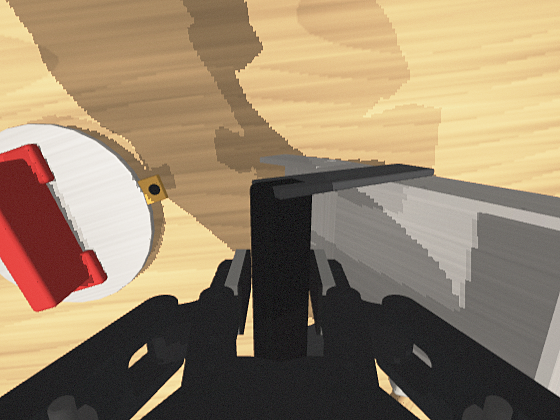

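>>> {"op": "step_arm", "data": {
  "plan": [
    [0.029,0.001,0.007,0.0,0],
    [0.029,0.001,0.014,-0.001,0],
    [0.029,0.002,0.021,-0.002,0],
    [0.029,0.003,0.028,-0.004,0],
    [0.029,0.004,0.036,-0.007,0],
    [0.029,0.005,0.044,-0.011,0],
    [0.029,0.006,0.052,-0.015,0],
    [0.029,0.006,0.06,-0.02,0]
  ]
}}

```text
clock: 28.1
ee_pos: [495.5, 293.0, 101.1]
eef_rot: [0.174, 3.137, -0.001]
contact_force: [-3.7, -23.0, 54.7]
finger_gap: 29.0
```

```bash
bash s.sh s26
```

```text
28.15 [495.6 293.  101.3] [ 1.730e-01  3.137e+00 -2.000e-03] [-3.61 -6.91 22.04] [-1.85  0.85 -0.05] 29.2 [-0.524  0.616 -0.16   1.831  0.144  0.707  0.695]
28.2 [495.6 292.9 101.5] [ 1.730e-01  3.137e+00 -1.000e-03] [-2.52 -2.68 10.09] [-0.85  0.45 -0.06] 29.1 [-0.523  0.615 -0.16   1.832  0.144  0.706  0.696]
```

View pics/s26z.png

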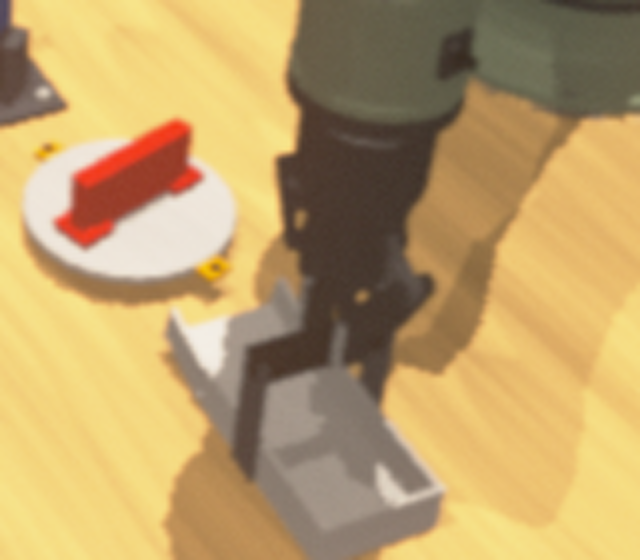

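>>> {"op": "step_arm", "data": {
  "plan": [
    [0.035,0,0,0.01,0],
    [0.045,0,0,0.04,0],
    [0.06,0,0,0.09,0],
    [0.085,0,0,0.14,0],
    [0.085,0,-0.02,0.16,0]
  ]
}}

```text
clock: 28.82
ee_pos: [495.7, 274.1, 264.2]
eef_rot: [0.17, 3.134, 0.004]
contact_force: [0.4, -0.7, -1.5]
finger_gap: 84.8
```

```bash
bash s.sh s27
```

```text
28.875 [496.6 270.4 265.3] [1.760e-01 3.133e+00 2.000e-03] [ 2.55 -3.14  4.86] [-0.12 -0.21 -0.02] 84.9 [-0.47   0.393 -0.181  1.718  0.082  1.034  0.779]
28.925 [496.4 270.9 263.4] [1.770e-01 3.134e+00 1.000e-03] [ 1.5  -0.28 -0.4 ] [-0.01 -0.01  0.02] 84.8 [-0.471  0.396 -0.182  1.719  0.083  1.031  0.777]
```

View pics/s27z.png

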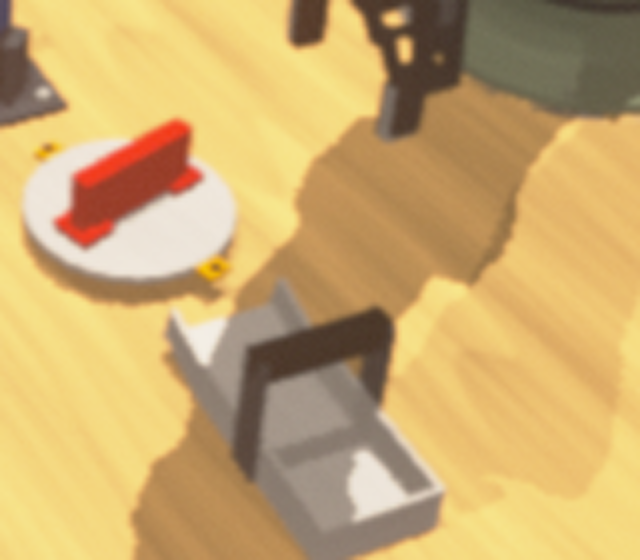

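View pics/ws27.png

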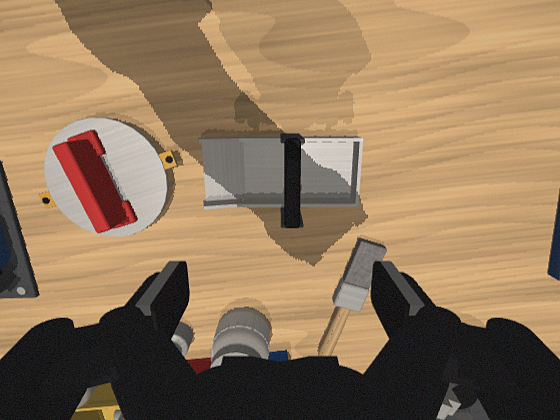

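>>> {"op": "step_arm", "data": {
  "plan": [
    [0.085,-0.003,-0.03,0,3],
    [0.085,-0.006,-0.075,0,6],
    [0.085,-0.01,-0.125,0,9],
    [0.085,-0.015,-0.17,0,12],
    [0.085,-0.02,-0.205,0,15],
    [0.085,-0.024,-0.219,0,16.5],
    [0.085,-0.024,-0.219,0,16.5]
  ]
}}

```text
clock: 29.8
ee_pos: [470.9, 52.8, 260.5]
eef_rot: [0.275, -3.128, 0.0]
contact_force: [-0.2, 0.1, -0.5]
finger_gap: 85.0
```

```bash
python3 look.py wrist w28
python3 - <<'E'
import cv2
a=cv2.imread('pics/w28.png')[90:270,190:370];cv2.imwrite('pics/w28z.png',cv2.resize(a,None,fx=3.2,fy=3.2,interpolation=2))
E
```

```text
29.85 [471.2  53.8 260.6] [ 0.276 -3.128 -0.   ] [ 0.57  0.82 -0.99] [-0.01 -0.03  0.02] 85.1 [-0.094  0.251 -0.174  1.941  0.052  0.955  1.454]
```

View pics/w28.png

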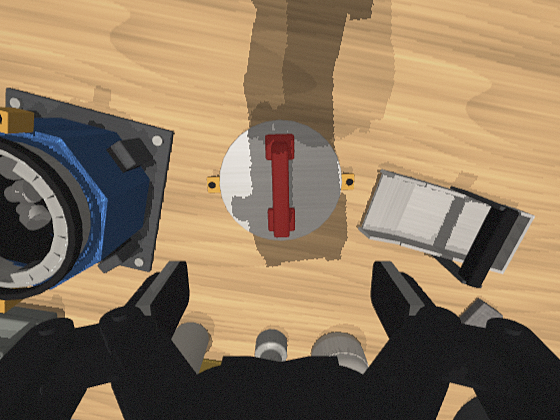

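View pics/w28z.png

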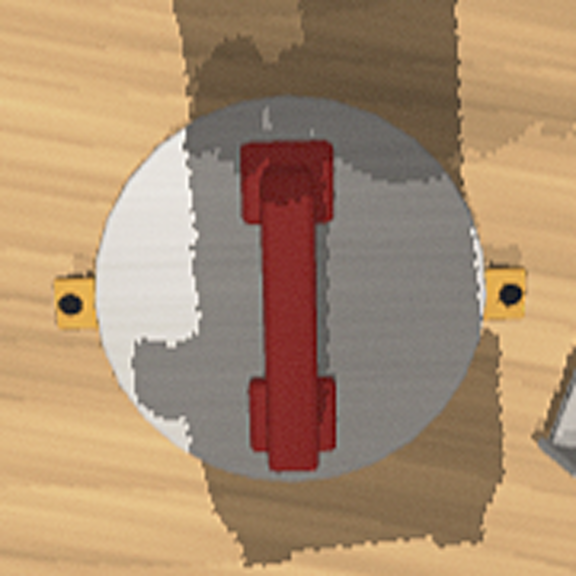

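Run:
```python
import pickle
from h import *
f=pickle.load(open('pics/w28.pkl','rb'))
q=lambda a,b:(a/3.2+190-.3,b/3.2+90-.3)
L=atz(f,q(70,303),25)[:2];R=atz(f,q(510,293),25)[:2]
print(L,R,(L+R)/2,np.linalg.norm(L-R),np.degrees(np.arctan2(*(R-L)[::-1])))
for p in [(262,195),(316,195),(268,470),(318,470),(290,165)]: print(p,atz(f,q(*p),75.5)[:2].round(1))
# circle extents flange z 25.5
for p in [(97,290),(484,290),(290,96),(290,478)]: print(p,atz(f,q(*p),25.5)[:2].round(1))
r=get_state()['eef_rot'];import cv2
print(cv2.Rodrigues(np.array(r))[0][:,1])
```

```text
[494.60203357 -27.72609377] [461.39887982 137.8329297 ] [478.0004567   55.05341797] 168.85567704977157 101.3403269297756
(262, 195) [435.7  38.3]
(316, 195) [432.7  55.5]
(268, 470) [529.1  56.3]
(318, 470) [526.1  73.5]
(290, 165) [424.8  45.6]
(97, 290) [487.6 -18. ]
(484, 290) [461.9 127.6]
(290, 96) [404.5  42.1]
(290, 478) [550.9  68.1]
[-1.75360990e-01  9.84504187e-01  1.71619453e-04]
```

```bash
python3 look.py wrist w29;python3 look.py wrist w30
python3 - <<'E'
import pickle
from h import *
f=pickle.load(open('pics/w30.pkl','rb'))
C=[530.5,-194,140];print(proj(f,C))
cv2.imwrite('pics/w30z.png',cv2.resize(f['image'][80:310,0:190],None,fx=3,fy=2.6,interpolation=2)[:,:,::-1])
E
```

```text
29.9 [471.3  54.3 260.7] [ 0.278 -3.128 -0.   ] [ 0.56  0.66 -0.78] [-0.   -0.03 -0.03] 85.0 [-0.095  0.251 -0.174  1.94   0.052  0.955  1.454]
29.95 [471.4  54.6 260.9] [ 0.279 -3.129 -0.   ] [-0.04  0.41  0.12] [ 0.01 -0.04  0.01] 84.6 [-0.095  0.251 -0.174  1.94   0.052  0.955  1.454]
[ -9.6817014  217.94994085]
```

View pics/w30z.png

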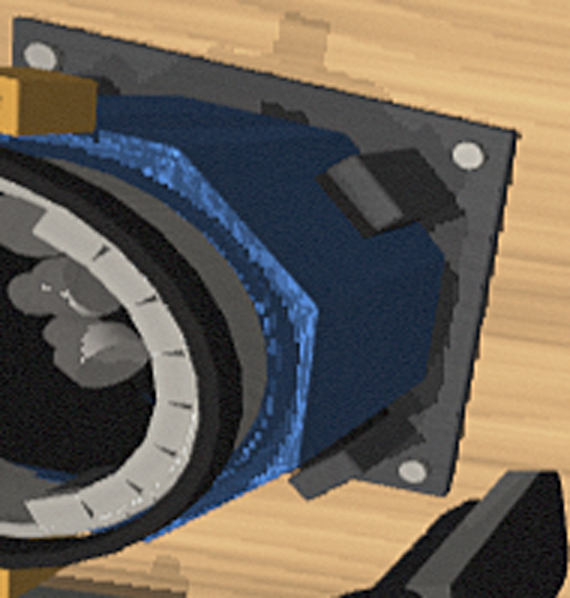

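>>> {"op": "step_arm", "data": {
  "plan": [
    [0.085,0.0055,0,-0.04,1],
    [0.085,0.0055,0,-0.1,1],
    [0.08,0.0055,0,-0.15,1],
    [0.07,0.0055,0,-0.195,1],
    [0.06,0.0055,0,-0.223,1],
    [0.03,0.0055,0,-0.223,1],
    [0.0,0.0055,0,-0.223,1],
    [0.0,0.0055,0,-0.223,1]
  ],
  "squeeze": 100
}}

```text
clock: 30.95
ee_pos: [477.6, 54.1, 39.5]
eef_rot: [-0.306, 3.125, 0.001]
contact_force: [-1.0, 3.3, 3.5]
finger_gap: 16.2
```

>>> {"op": "step_arm", "data": {
  "plan": [
    [0.0,0,0,0,0],
    [0.0,0,0,0,0]
  ]
}}

```text
clock: 31.2
ee_pos: [477.6, 54.1, 39.5]
eef_rot: [-0.306, 3.125, 0.001]
contact_force: [-2.6, 3.2, 10.5]
finger_gap: 16.7
```

```bash
python3 look.py wrist w31
```

```text
31.25 [477.6  54.1  39.5] [-3.060e-01  3.125e+00  1.000e-03] [-1.94  2.66 10.84] [ 0.32  0.43 -0.04] 17.0 [-0.146  0.617 -0.119  2.104  0.166  0.427  1.371]
```

View pics/w31.png

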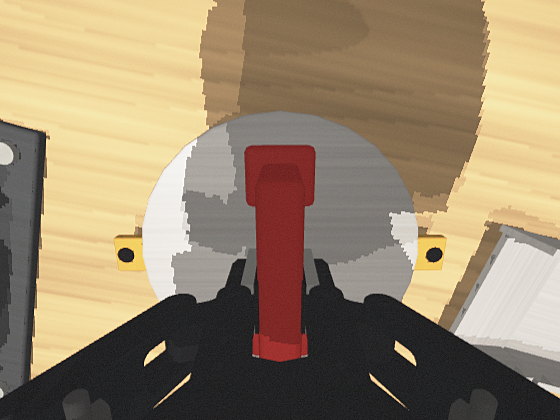

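Run:
```python
import pickle
from h import *
f=pickle.load(open('pics/w31.pkl','rb'))
L=atz(f,(125.5,255),25.5)[:2];R=atz(f,(434.5,255),25.5)[:2];print(L,R,(L+R)/2,np.linalg.norm(R-L),np.degrees(np.arctan2(*(R-L)[::-1])))
```

```text
[494.0190612 -27.6778952] [461.72444727 136.66347977] [477.87175424  54.49279228] 167.4844160311773 101.11749584310408
```

>>> {"op": "step_arm", "data": {
  "plan": [
    [0.0,0,0,0.02,0],
    [0.0,0,0,0.06,0],
    [0.0,0,0,0.11,0],
    [0.0,0.005,-0.02,0.15,-2],
    [0.0,0.015,-0.06,0.175,-5],
    [0.0,0.025,-0.11,0.176,-8],
    [0.0,0.035,-0.16,0.176,-11],
    [0.0,0.045,-0.21,0.176,-14]
  ]
}}

```text
clock: 32.25
ee_pos: [521.8, -158.0, 215.0]
eef_rot: [0.081, 3.14, -0.0]
contact_force: [0.8, 0.7, -5.5]
finger_gap: 17.2
```

>>> {"op": "step_arm", "data": {
  "plan": [
    [0.0,0.005,-0.025,0,-1.8],
    [0.0,0.008,-0.038,0,-1.8],
    [0.0,0.008,-0.038,0,-1.8],
    [0.0,0.008,-0.038,0,-1.8]
  ]
}}

```text
clock: 32.75
ee_pos: [529.9, -192.8, 214.3]
eef_rot: [-0.124, -3.139, -0.001]
contact_force: [-0.4, 0.4, -5.1]
finger_gap: 16.6
```

```bash
python3 look.py wrist w32; python3 look.py scene s32; python3 look.py top t32
python3 - <<'E'
import cv2
a=cv2.imread('pics/s32.png')[80:250,200:330];cv2.imwrite('pics/s32z.png',cv2.resize(a,None,fx=4,fy=3.5,interpolation=2))
E
```

```text
32.8 [ 530.  -192.8  214.4] [-1.240e-01 -3.139e+00 -1.000e-03] [-0.19 -0.55 -4.65] [0.   0.02 0.02] 17.3 [ 0.272  0.444 -0.038  1.781  0.02   0.917  1.718]
32.85 [ 529.9 -193.   214.4] [1.240e-01 3.139e+00 1.000e-03] [ 0.17 -0.78 -4.32] [-0.06  0.02 -0.07] 16.6 [ 0.272  0.444 -0.038  1.781  0.02   0.917  1.718]
32.9 [ 530.  -193.3  214.4] [0.125 3.139 0.   ] [ 0.41 -1.21 -4.59] [-0.   -0.   -0.02] 16.9 [ 0.272  0.444 -0.038  1.781  0.02   0.917  1.718]
```

View pics/w32.png

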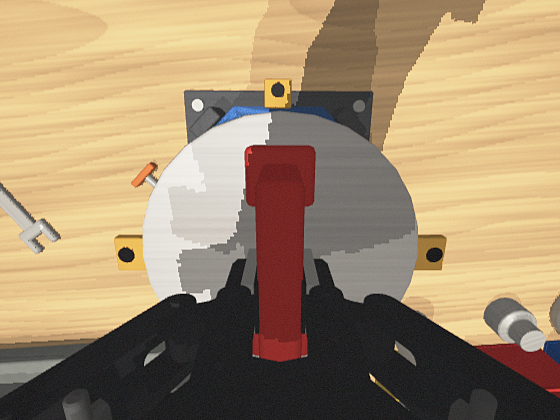

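View pics/s32z.png

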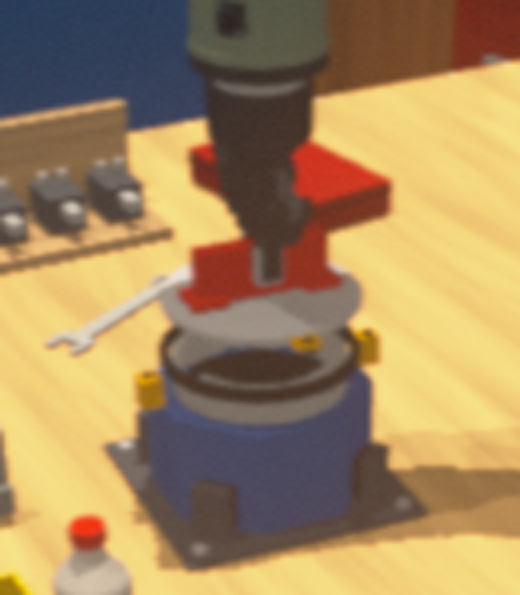

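View pics/t32.png

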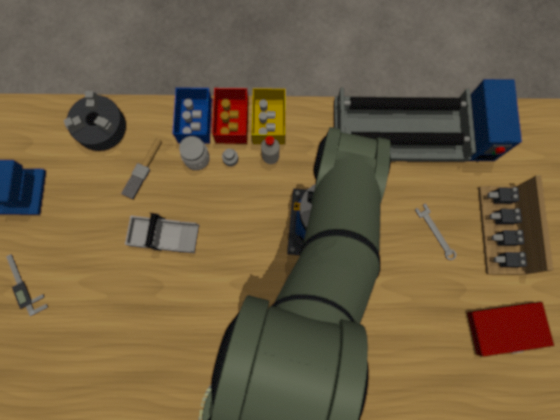

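```bash
python3 look.py wrist w33
python3 - <<'E'
import pickle
from h import *
f=pickle.load(open('pics/w33.pkl','rb'))
e=atz(f,(277.8,90.3),138)[:2];print('ear',e)
for a in (-4.2,-4.8): print(e+89*np.array([np.cos(np.deg2rad(a)),np.sin(np.deg2rad(a))]))
L=atz(f,(126.2,254.5),189.5+11-8+0)[:2]
z=25.5+175
L=atz(f,(126.2,254.5),z)[:2];R=atz(f,(434.5,254.5),z)[:2];print('lid',(L+R)/2,np.linalg.norm(L-R),np.degrees(np.arctan2(*(R-L)[::-1])))
b=[atz(f,p,6)[:2] for p in [(197,105),(359,105)]];print(b,np.mean(b,0),np.degrees(np.arctan2(*(b[1]-b[0])[::-1])))
cv2.imwrite('pics/w33z.png',cv2.resize(f['image'][70:270,100:460],None,fx=2.2,fy=2.2,interpolation=2)[:,:,::-1])
E
```

```text
32.95 [ 529.9 -193.5  214.4] [0.125 3.139 0.   ] [ 0.19 -0.39 -3.44] [ 0.03 -0.03 -0.01] 16.7 [ 0.273  0.444 -0.037  1.781  0.02   0.917  1.718]
ear [ 442.33099912 -187.25810622]
[ 531.09198759 -193.77630576]
[ 531.01886359 -194.70543427]
lid [ 529.95778941 -192.70390717] 166.94472948411237 85.39426577651899
[array([ 440.8583389 , -273.80228138]), array([ 454.5766431 , -102.26349936])] [ 447.717491   -188.03289037] 85.42767125539552
```

View pics/w33z.png

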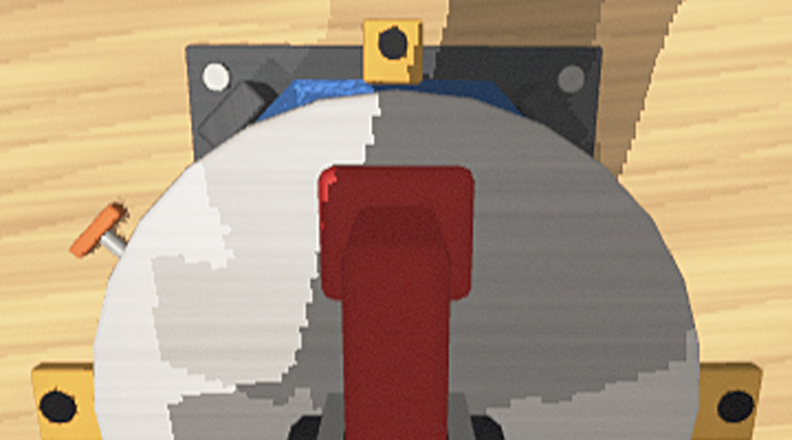

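>>> {"op": "step_arm", "data": {
  "plan": [
    [0.0,0.001,-0.001,-0.01,0],
    [0.0,0.001,-0.001,-0.022,0],
    [0.0,0.001,-0.001,-0.031,0],
    [0.0,0.001,-0.001,-0.037,0],
    [0.0,0.001,-0.001,-0.04,0],
    [0.0,0.001,-0.001,-0.041,0]
  ]
}}

```text
clock: 33.7
ee_pos: [530.9, -195.4, 173.3]
eef_rot: [0.127, 3.139, -0.0]
contact_force: [-0.3, 0.4, -5.5]
finger_gap: 16.7
```

>>> {"op": "step_arm", "data": {
  "plan": [
    [0.0,0,0,-0.002,0],
    [0.0,0,0,-0.004,0],
    [0.0,0,0,-0.006,0],
    [0.0,0,0,-0.008,0],
    [0.0,0,0,-0.009,0]
  ]
}}

```text
clock: 34.33
ee_pos: [531.1, -195.4, 164.5]
eef_rot: [0.127, 3.138, -0.0]
contact_force: [-1.8, 1.0, 7.0]
finger_gap: 17.1
```

>>> {"op": "step_arm", "data": {
  "plan": [
    [0.0,0,0,-0.001,0],
    [0.0,0,0,-0.002,0],
    [0.0,0,0,-0.002,0]
  ]
}}

```text
clock: 34.7
ee_pos: [531.1, -195.4, 162.6]
eef_rot: [0.127, 3.138, -0.0]
contact_force: [-2.5, 1.7, 7.7]
finger_gap: 16.6
```

>>> {"op": "step_arm", "data": {
  "plan": [
    [0.0,0,0,-0.001,0],
    [0.0,0,0,-0.002,0],
    [0.0,0,0,-0.003,0],
    [0.0,0,0,-0.003,0]
  ]
}}

```text
clock: 35.2
ee_pos: [531.8, -195.6, 161.9]
eef_rot: [0.127, 3.136, -0.001]
contact_force: [-13.0, 4.1, 44.1]
finger_gap: 17.2
```

>>> {"op": "step_arm", "data": {
  "plan": [
    [0.0,-0.0005,0,0.001,0],
    [0.0,-0.0005,0,0.001,-4],
    [0.0,-0.0005,0,0.001,-10],
    [0.0,-0.0005,0,0.001,-16],
    [0.0,-0.0005,0,0.001,-22],
    [0.0,-0.0005,0,0.001,-28]
  ]
}}

```text
clock: 35.95
ee_pos: [532.0, -195.9, 161.9]
eef_rot: [0.886, 3.01, -0.0]
contact_force: [0.9, -0.3, 21.0]
finger_gap: 16.8
```

```bash
python3 look.py wrist w34
```

```text
36.0 [ 532.  -195.9  162. ] [ 0.895  3.007 -0.   ] [ 0.76 -1.76 21.17] [-0.38  0.46  0.16] 16.6 [ 0.181  0.515  0.093  1.83  -0.063  0.796  1.299]
```

View pics/w34.png

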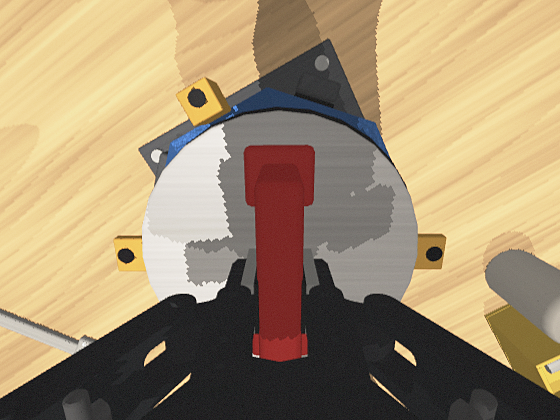

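>>> {"op": "step_arm", "data": {
  "plan": [
    [0.0,0,0,0,-7],
    [0.0,0,0,0,-15],
    [0.0,0,0,0,-23],
    [0.0,0,0,0,-31],
    [0.0,0,0,0,-39],
    [0.0,0,0,0,-47],
    [0.0,0,0,0,-54],
    [0.0,0,0,0,-57]
  ]
}}

```text
clock: 37.0
ee_pos: [532.0, -195.9, 162.0]
eef_rot: [2.214, 2.224, 0.003]
contact_force: [0.5, -0.6, 23.6]
finger_gap: 17.1
```

```bash
python3 look.py wrist w35
```

```text
37.05 [ 532.  -195.9  162. ] [2.216 2.221 0.003] [ 1.27 -0.66 23.57] [-0.15  0.67  0.31] 16.9 [-0.006  0.541  0.358  1.839 -0.254  0.802  0.484]
```

View pics/w35.png

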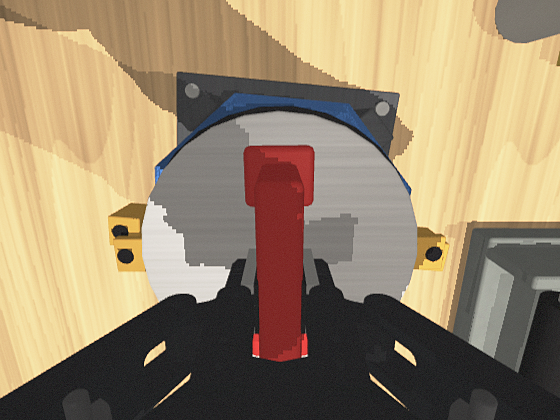

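>>> {"op": "step_arm", "data": {
  "plan": [
    [0.0,0,0,0,-3],
    [0.0,0,0,0,-5],
    [0.0,0,0,0,-6],
    [0.0,0,0,0,-6]
  ]
}}

```text
clock: 37.55
ee_pos: [532.1, -196.1, 162.0]
eef_rot: [2.325, 2.107, 0.003]
contact_force: [1.1, -1.8, 22.3]
finger_gap: 17.0
```

```bash
python3 look.py wrist w36
```

```text
37.6 [ 532.  -196.1  162. ] [2.325 2.108 0.003] [ 2.26 -1.61 23.32] [-0.31  0.46  0.5 ] 16.5 [-0.025  0.545  0.385  1.84  -0.274  0.804  0.403]
```

View pics/w36.png

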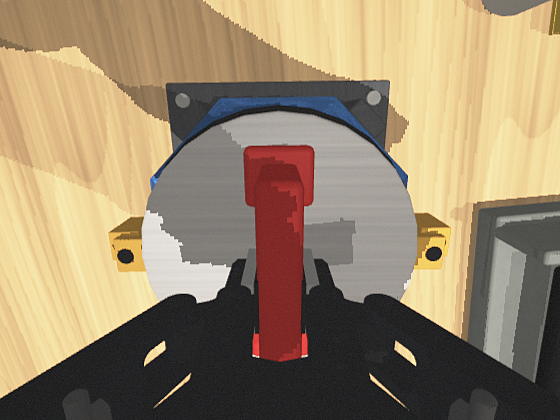

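>>> {"op": "step_arm", "data": {
  "plan": [
    [0.0,0,0,0,-1],
    [0.0,0,0,0,-2],
    [0.0,0,0,0,-2]
  ]
}}

```text
clock: 37.98
ee_pos: [532.2, -195.9, 161.9]
eef_rot: [2.36, 2.068, 0.003]
contact_force: [1.5, -1.3, 20.8]
finger_gap: 16.9
```

```bash
python3 look.py wrist w37; python3 -c "
import cv2,numpy as np
a=cv2.imread('pics/w37.png')[190:290,90:470];cv2.imwrite('pics/w37z.png',cv2.resize(a,None,fx=2.1,fy=4))"
```

```text
38.025 [ 532.2 -196.   161.9] [2.36  2.068 0.003] [ 1.28 -1.34 20.74] [-0.25 -0.19  1.04] 16.5 [-0.032  0.547  0.395  1.841 -0.281  0.804  0.375]
```

View pics/w37z.png

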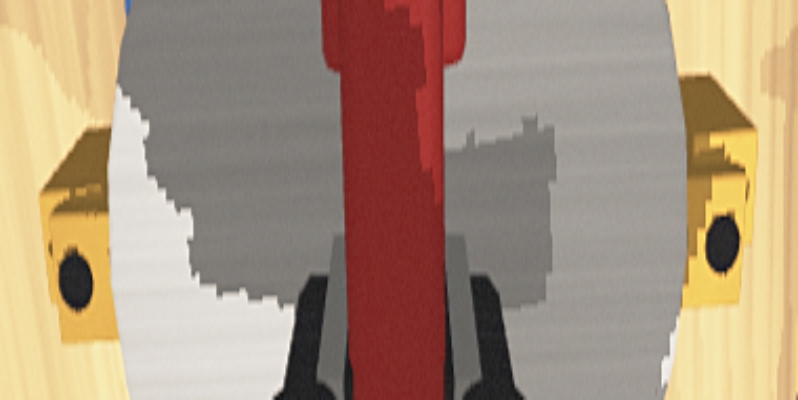

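```bash
python3 look.py scene s38; python3 look.py top t38; python3 -c "
import cv2
a=cv2.imread('pics/s38.png')[90:260,190:350];cv2.imwrite('pics/s38z.png',cv2.resize(a,None,fx=3.5,fy=3.5,interpolation=2))"
```

```text
38.075 [ 532.2 -195.9  161.9] [2.36  2.068 0.003] [ 1.55 -0.37 20.83] [-0.25 -0.15  1.03] 17.2 [-0.032  0.547  0.395  1.841 -0.281  0.804  0.375]
38.125 [ 532.2 -196.   161.9] [2.36  2.068 0.003] [ 1.19 -1.5  19.44] [-0.26 -0.19  1.05] 16.9 [-0.031  0.547  0.395  1.841 -0.281  0.804  0.375]
```

View pics/s38z.png

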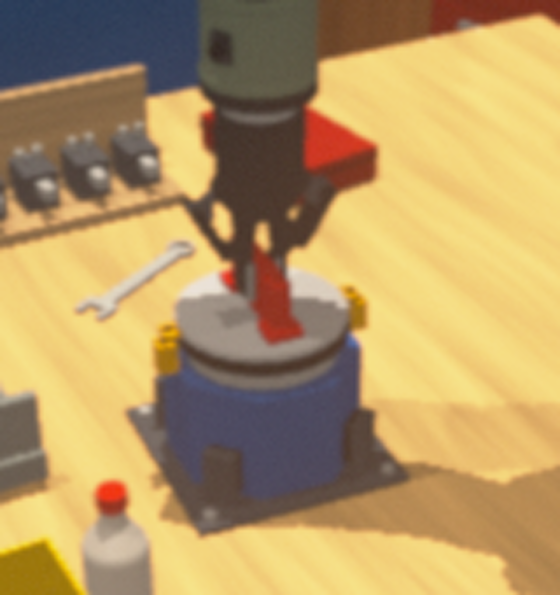

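View pics/s38.png

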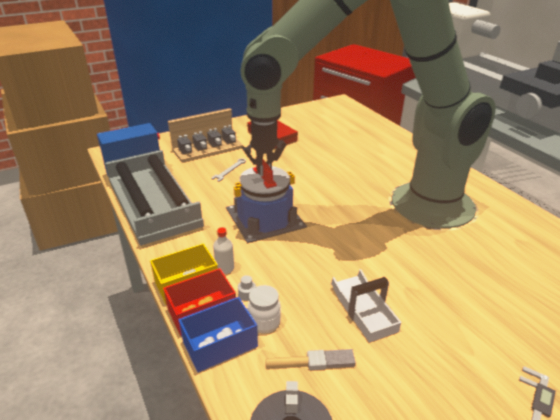

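View pics/t38.png

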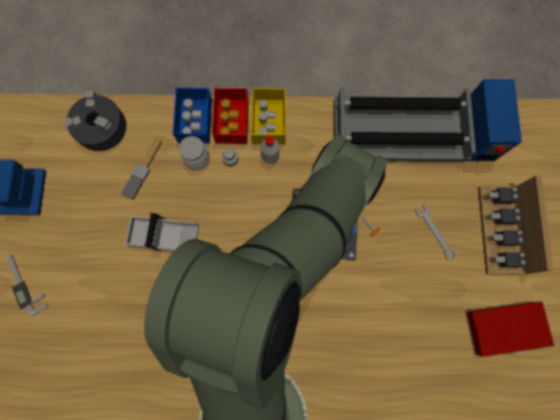

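Run:
```python
import pickle
from h import *
for n,l,r,b1,b2 in [('w36',(125,256.5),(433,253.5),(183,100.5),(374,97.5)),('w37',(75/2.1+90,283/4+190),(723/2.1+90,243/4+190),None,None)]:
    f=pickle.load(open('pics/'+n+'.pkl','rb'))
    L=atz(f,l,148)[:2];R=atz(f,r,148)[:2];print(n,(L+R)/2,np.linalg.norm(L-R),np.degrees(np.arctan2(*(R-L)[::-1])))
    if b1:
        a=atz(f,b1,6)[:2];c=atz(f,b2,6)[:2];print('plate',np.degrees(np.arctan2(*(c-a)[::-1])))
```

```text
w36 [ 532.01024053 -196.07254775] 166.84206082961444 -5.158891814410489
plate -4.780352308224133
w37 [ 532.38285945 -196.33014165] 167.27145549395115 -5.693389382281828
```

```bash
python3 -c "
from rig import robot,get_state
print(robot.hand_in()); s=get_state(); print(s['clock'],s['ee_pos'],s['contact_force'],s['moment'])"
```

```text
the job is handed in; nothing more can be done
None
the job is handed in; nothing more can be done
```

The job is handed in at about 38 s. The blanks are in the barrel, the tray stands upright and empty on the bench, and the lid is pressed home and turned to its stop. The gripper is still holding the red bar.

**How the tipping went:** the moves allow no tool tilt, so I tipped the tray by working it against the barrel. I first pushed its lip against the drum, which slid the blanks forward. Then I rested the tray on the near side of the seal and pushed its bar forward with loosened fingers. Near the end the tray left the fingers and dropped nose-first into the mouth, and the blanks went in. I gripped it again by the bar, lifted it out and lowered it onto the bench. It dropped the last part of that turn, but landed upright. It now lies crosswise near where it stood at the start.

**Last checks:**
- **Blanks:** the tray weighed about 4 N when lifted out, which is the tray alone, and no blank shows on the bench. I saw blanks inside the barrel, but did not count all five there.
- **Lid down:** it met solid contact at the expected height. The last reading was 19–21 N on the hand plus the lid's weight, against the 14 N the seal needs.
- **Lid turned:** about 91 degrees in total. The tabs lie over the ears, and at the end the gripper turned on while the lid stayed and the torque rose to about 1 N m, so it is at the stop.
- **Other objects:** the pin, brush, spanner, oiler, jar and gauge look unmoved.

**Force peaks that could count against the run:** the wrist force reached about 50 N when I stood the tray on its lip, about 55 N as the tray dropped flat, and 44 N when the lid came home. These came through the fingers and what they held. I could not rule out that the 55 N one counts against the 40 N limit on the gripper's body.

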